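Refit the missing cover of an open instrument module

TASK

Three loose metal covers lean against the low white instrument. Draw out the one with the raised tab on its top edge and leave the other two leaning where they are; stand it upright, tab up, in the sill of the open instrument so that it leans back against the frame; do not drop it. Let go of it, then swing the latch arm down across its front until it is level, and leave the beaker, screwdriver and mouse alone.

Things in the scene. Friction and masses are not known exactly. Their poses are not given: they have to be found in the camera images.
- cover: Cover to fit: grey panel 8 mm thick, 100 wide, 118 tall, with a 60 mm wide tab rising 42 mm more from the middle of its top edge (160 in all); about 0.13 to 0.25 kg, both faces alike. Origin: centre of its bottom edge; x normal to the face, y along the width, z up to the tab. It starts leaning 0.2 rad towards the low module, as front, middle or rear of three panels face to face on the bench.
- cover_tab (a point): Middle of the tab, 144 mm above the cover's bottom edge and 16 mm below its top: the place to pinch, across the 8 mm thickness. Axes as the cover. The tab stands alone above the other panels and the low module.
- blank_wide: Plain grey panel without a tab, 8 mm thick, 130 mm wide, 110 mm tall; leans in the stack and must stay there. Origin and axes as the cover (centre of bottom edge).
- blank_narrow: Plain grey panel without a tab, 8 mm thick, 100 mm wide, 106 mm tall; leans in the stack and must stay there. Origin and axes as the cover. When the cover is gone, panels in front of it just settle back.
- module: Low white instrument, 200 mm deep, 260 mm wide, 100 mm high, fixed. Origin: at bench height in the middle of the front face; x points into it, z up; the panels lean on the top edge of this face (x = 0, z = 100 mm). Nothing stands on it.
- bay: White open-fronted instrument lacking its cover, fixed, 170 mm deep, 190 wide, 125 high. Origin: at bench height, middle of the front face; x points into it, y to the left looking in, z up. The opening is 86 mm wide, 6 to 115 mm above the bench. The cover stands in the sill before it and leans back on the frame's upper edge (x = 0, z = 125 mm) by 0.08 to 0.24 rad.
- sill (a point): Middle of the floor of the aluminium sill's channel, 6 mm above the bench, at x = -23 mm of the bay; axes as the bay. The channel is 26 mm wide (x, between a step on the bay's side and a lip in front) and 120 mm long (y, between end stops); step, lip and stops rise 12 mm above its floor; the lip is 6 mm thick.
- latch_pivot (a point): Pivot of the latch on the bay, 24 mm in front of the frame, 76 mm to the +y side of the middle, 108 mm above the bench. Axes as the bay; the latch turns about x.
- latch_knob (a point): Middle of the latch's knob: a metal pin 12 mm thick at the end of the 55 mm arm, running from x = -20 to -60 mm of the bay (this point at x = -45 mm), parallel to the bay's x. The arm's own plane is at x = -20 to -28 mm, in front of the leaning cover.
- latch (a joint): Angle of the latch arm: 0 when it points straight up; grows as it swings towards the middle of the bay (-y of the bay) and down; stop at 1.57 when it is level across the cover's front. Range from -0.3; stiff enough to stay where it is left: about 1 N at the knob moves it.
- beaker: Glass beaker, 66 mm wide, 85 mm tall, bystander. Origin under its centre.
- screwdriver: Screwdriver lying on the bench between the two instruments, 170 mm long, up to 30 mm high, bystander.
- mouse: Round computer mouse, 60 mm wide, 32 mm tall, bystander. Origin under its centre.
Things that resemble listed ones, but are neither listed nor needed, are in the scene too. What is shaped like the cover but brown or purple is not meant.

How it is judged:
On the way:
1. the cover stands in the sill, tab up, leaning back on the frame, let go, with the latch still open (below 0.7 rad) and the other two panels still leaning (x of cover in the frame of sill between -0.015 and 0.015 m and y of cover in the frame of sill between -0.015 and 0.015 m and z of cover in the frame of sill below 0.005 m and x of cover_tab in the frame of sill above 0.01 m and angle between cover's own z axis and vertical between 0.04 and 0.32 rad and contact force between the fingers and cover below 0.1 N and value of joint latch below 0.7 rad and angle between blank_wide's own z axis and vertical between 0.05 and 0.5 rad and distance of each of blank_wide, blank_narrow from where it was at the start of the episode below 0.04 m and angle between blank_narrow's own z axis and vertical between 0.05 and 0.5 rad), for 0.2 s.
At the end, for the whole second after the job is handed in: Cover in the sill's channel (within 15 mm of its middle both ways, bottom at most 5 mm up), tab up, leaning back 0.04 to 0.32 rad, released, at rest; latch at 1.4 rad or more; the other two panels leaning 0.05 to 0.5 rad, bottom edges moved under 40 mm; beaker, screwdriver and mouse undisturbed (x of cover in the frame of sill between -0.015 and 0.015 m and y of cover in the frame of sill between -0.015 and 0.015 m and z of cover in the frame of sill below 0.005 m and x of cover_tab in the frame of sill above 0.01 m and angle between cover's own z axis and vertical between 0.04 and 0.32 rad and contact force between the fingers and cover below 0.1 N and angle between blank_wide's own z axis and vertical between 0.05 and 0.5 rad and distance of each of blank_wide, blank_narrow from where it was at the start of the episode below 0.04 m and angle between blank_narrow's own z axis and vertical between 0.05 and 0.5 rad and value of joint latch above 1.4 rad and linear speed of cover below 0.02 m/s); the robot touches nothing.
It fails at once if another panel toppled (leans more than 0.6 rad) or was dragged up or away by more than 60 mm (angle between any of blank_wide, blank_narrow's own z axis and vertical above 0.6 rad or distance of any of blank_wide, blank_narrow from where it was at the start of the episode above 0.06 m).
It fails at once if the cover was dropped: it moves faster than 0.7 m/s while the gripper does not hold it (contact force between the fingers and cover below 0.05 N and linear speed of cover above 0.7 m/s).
It fails at once if a bystander was pushed by more than 40 mm or tipped over (distance of any of beaker, screwdriver, mouse from where it was at the start of the episode above 0.04 m or angle between beaker's own z axis and vertical above 0.6 rad).
It also fails if it takes over 54 s, if anything falls off the work surface, if the arm or the gripper's body presses on something with over 40 N, if the wrist force passes 120 N, or if a joint passes its speed limit or range.

ROBOT

A 7-joint arm with a two-finger parallel gripper is mounted at the origin on the work surface. World frame = base frame: x ahead of the robot, y to its left, z up, the work surface at z = 0. Lengths are in m, angles in rad, forces in N, time in s.
With the tool pointing down it reaches from about 0.425 to 0.925 m from the base axis. Payload 6.8 kg.
Tool frame: the origin (TCP) lies at the very end of the fingers, on their centre line; the grasp point (between the pads) lies 19 mm behind it (bot.grip_point_offset is the distance from the TCP to the grasp point, in m); z points along the fingers, x is the direction in which the jaws open and shut, and the axes are right-handed (so a half turn about z gives the same grasp; the last joint's range is limited). The gripper opens to 85 mm and grips with 20 to 120 N. Pads are 22 mm wide; open, the fingers measure 114 mm over their backs; the gripper's body (76 mm by 85 mm) begins 54 mm behind the grasp point. The pads swing forward as they close: fully open they stand 13 mm farther back than shut.
Start: joints at [-1.429, 0.477, 0.022, 1.555, -0.011, 1.109, -0.083], TCP at [0.167, 0.654, 0.231] pointing down, gripper open.
Joint ranges: [-2.96, 2.96], [-0.34, 2.1], [-1.41, 1.46], [0.24, 2.44], [-1.37, 4.51], [0.17, 1.92], [-2.96, 2.96]. Speed limits (rad/s): [2.39, 2.39, 3.14, 3.14, 3.14, 3.14, 3.14].

INTERFACE

Orientations are given as [roll, pitch, yaw] about the fixed x, y, z axes, in that order (R = Rz(yaw) Ry(pitch) Rx(roll)).
In Python, from bench import sensors, vision, ticket, bot gives the robot as it stands. The module is installed in compiled form; this text tells all that it offers.
- The arm moves only by the tool drive_tool, never from a script. Its arguments are lists of equal length, an entry for each row: "linear": the shift along the tool's x, y, z in cm, a list of three; "spin": the turn about the tool's z in degrees; "gripper": the gripper command: -1 is shut, 1 is fully open, values between are in proportion. In form: {"linear": [[x, y, z], ...], "spin": [spin, ...], "gripper": [gripper, ...]}. A call has exactly 8 rows; each row shifts and turns the pose as measured when the row begins, along the tool's axes as they then stand; what a row does not reach is not made up. A row lasts 1/12 s, in which the tool goes at most 41.7 mm and 7.16 degrees, less where a joint would pass 70% of its speed; a pose out of reach is approached as far as the arm can. A call is refused whole if a number of a shift passes 4.17 or a number of a turn 7.16, either way. A call with a gripper value outside its range is refused whole. The fingers move at their own pace and stop on an object; "squeeze" is the grip in N (left out, the last holds). Time passes only in rows, so rows that do not move let the fingers close, or fill a call up. It gives the time, the measured TCP pose, the force and the opening at its end, in the units of the state.
- sensors.sense(): the state, without advancing time (a new reading comes with each control period).
- vision.camera(name): name is "side" or "top" or "wrist"; returns (picture, depth): 400x640x3 uint8, red, green, blue; 400x640 float32, m along the optical axis (not along the pixel's ray), 0 where there is no reading.
- vision.camera_info(name): a dict with "fovy" (degrees; the focal length in pixels is half the picture's height over the tangent of half this angle, whatever the lens; pixels are square), "cx", "cy" (the principal point, pixels), "rvec" (rotation vector, rad) and "tvec" (3), from world to camera coordinates, as OpenCV has them. Camera axes: x right, y down, z forward; pixel columns grow to the right and rows downward; lengths in m; the calibration is good to about 2 mm. A picture is of the moment at which its call begins: read the wrist's pose just before it. camera_info takes no time and is no camera call; for the wrist camera it gives the pose at the moment of the call.
- ticket.job_done(): hands the job in, once; it reports no verdict.
The state is a dict: "clock": time; "joint_positions": joint angles; "dq": joint speeds; "joint_torque": joint torques, N m; "ee_pos": TCP position; "eef_rot": TCP orientation; "ft_force": force on the tool from outside, world axes, zero at the start; "moment": the same for the moment, N m; "width": finger opening in m.
Only numpy, scipy, OpenCV 4.12 (cv2) and the standard library are available. Lean on these libraries where they do the work, as an engineer would, in place of code of your own. Each camera call takes 0.05 s, during which the arm holds its last target.

## Working session

There is one attempt and no reset: what is moved stays moved. The work goes in short steps, Python scripts to look and compute and a tool call to move; the robot and the scene stay as the last step left them, time stands still between calls to the robot, and variables do not carry over. Pictures are saved under pics/ and viewed, and the job is handed in when it is done.

Besides the shell and the picture viewer there is one more tool, called as a command line: name --pt "numbers of a row" for each row, then --argument value for the rest. drive_tool: Moves the arm, as the interface text tells. Its arguments: {"type":"object","properties":{"linear":{"type":"array"},"spin":{"type":"array"},"gripper":{"type":"array"},"squeeze":{"type":"number"}},"required":["linear","spin","gripper"]}

```bash
mkdir -p pics; ls; cat > h.py <<'E'
import numpy as np, cv2
from bench import sensors, vision, ticket, bot
def K(i,h=400):
    f=h/2/np.tan(np.radians(i['fovy'])/2)
    return np.array([[f,0,i['cx']],[0,f,i['cy']],[0,0,1]])
def cam(n):
    i=vision.camera_info(n); p,d=vision.camera(n)
    R,_=cv2.Rodrigues(np.array(i['rvec'],float)); t=np.array(i['tvec'],float).reshape(3)
    return p,d,K(i),R,t
def pts(d,k,R,t):
    v,u=np.mgrid[0:d.shape[0],0:d.shape[1]]
    c=np.stack([(u-k[0,2])/k[0,0]*d,(v-k[1,2])/k[1,1]*d,d],-1)
    return (c-t)@R   # world
def onplane(u,v,z,k,R,t):
    r=R.T@np.array([(u-k[0,2])/k[0,0],(v-k[1,2])/k[1,1],1]); o=-R.T@t
    return o+r*(z-o[2])/r[2]
def proj(P,k,R,t):
    c=R@np.asarray(P,float)+t; return (k@c)[:2]/c[2]
E
python3 - <<'E'
from h import *
s=sensors.sense(); print({k:np.round(v,3) for k,v in s.items()}, bot.grip_point_offset)
for n in ['side','top','wrist']:
    p,d,k,R,t=cam(n); cv2.imwrite(f'pics/{n}0.png',p[...,::-1]); np.savez(f'{n}0.npz',p=p,d=d,k=k,R=R,t=t)
    print(n,-R.T@t,R[2],(d>0).mean(), vision.camera_info(n))
E
```

```text
pics
{'clock': np.float64(0.0), 'joint_positions': array([-1.429,  0.478,  0.022,  1.557, -0.012,  1.109, -0.083]), 'dq': array([-0.   ,  0.   ,  0.001,  0.   , -0.001,  0.   ,  0.001]), 'joint_torque': array([-0.0000e+00, -5.9644e+01,  1.6080e+00, -2.8120e+01,  1.2000e-02,
        9.0000e-03,  0.0000e+00]), 'ee_pos': array([0.167, 0.653, 0.23 ]), 'eef_rot': array([3.141e+00, 2.000e-03, 1.321e+00]), 'ft_force': array([-0.004, -0.251, -0.333]), 'moment': array([ 0.054, -0.019, -0.025]), 'width': np.float64(0.085)} 0.0187
side [ 0.11729685 -0.72872647  0.81015275] [ 0.2594943   0.77562718 -0.57538264] 0.9962734375 {'fovy': 54.983195605859606, 'cx': 318.83822159941195, 'cy': 203.09582593849612, 'rvec': array([ 2.15776107, -0.36942612,  0.17353863]), 'tvec': array([-0.33773756,  0.2919259 ,  1.00093002])}
top [0.26210023 0.22860677 1.51209302] [ 9.60004829e-02  2.96464469e-04 -9.95381243e-01] 0.99591796875 {'fovy': 46.972880858710475, 'cx': 317.3423181635752, 'cy': 204.07696262788505, 'rvec': array([ 2.18149785, -2.16281178,  0.10463346]), 'tvec': array([0.22554984, 0.40800343, 1.47987951])}
wrist [0.08569098 0.67537491 0.37361232] [ 0.31160332 -0.0806422  -0.94678414] 0.99606640625 {'fovy': 58.86983359701119, 'cx': 320.1992313505376, 'cy': 206.14842576636244, 'rvec': array([-2.26534522, -1.75910461, -0.28997635]), 'tvec': array([-0.67532664, -0.04060732,  0.38146006])}
```

View pics/side0.png

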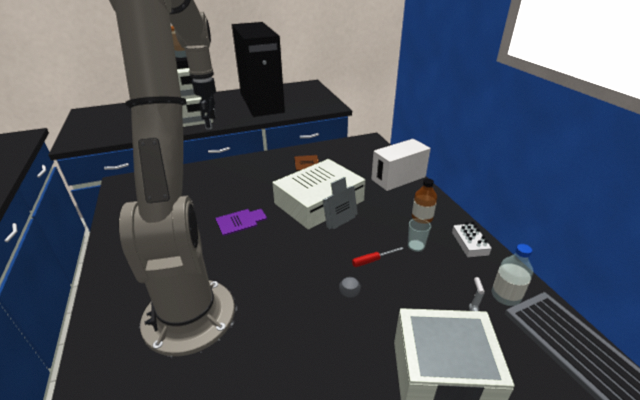

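View pics/top0.png

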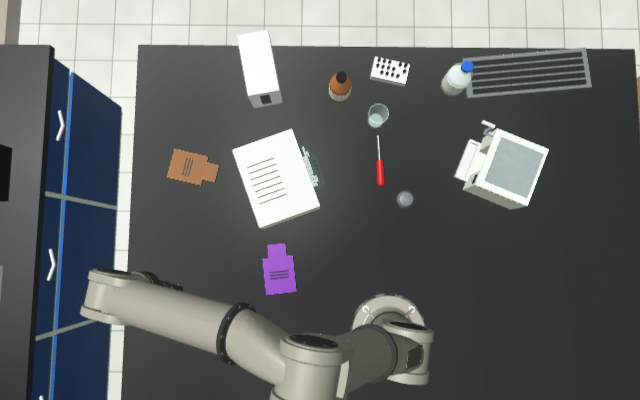

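View pics/wrist0.png

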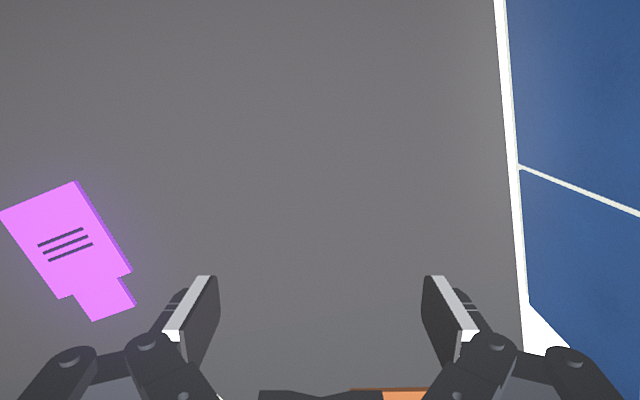

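Both pictures show the low module at side (318,190) / top (275,178), with the grey tabbed panel at side (342,200) / top (311,165). The bay is at side (455,350) / top (505,167), with its sill at top (467,160) and its latch at top (490,127). Possible mix-ups for the cover are the brown panel at side (306,160) / top (192,168), the purple one at side (240,221) / top (280,268), and the two plain panels in the stack. I choose the grey tabbed one and will check it in a crop.

```bash
python3 - <<'E'
from h import *
S=np.load('side0.npz');T=np.load('top0.npz')
a=cv2.resize(S['p'][160:240,290:390],None,fx=6,fy=6,interpolation=cv2.INTER_CUBIC)
b=cv2.resize(T['p'][110:220,230:330],None,fx=5,fy=5,interpolation=cv2.INTER_CUBIC)[:480]
c=cv2.resize(T['p'][110:215,440:560],None,fx=5,fy=5,interpolation=cv2.INTER_CUBIC)
cv2.imwrite('pics/c1.png',a[...,::-1]);cv2.imwrite('pics/c2.png',b[...,::-1]);cv2.imwrite('pics/c3.png',c[...,::-1])
d=cv2.resize(S['p'][260:400,385:525],None,fx=4,fy=4,interpolation=cv2.INTER_CUBIC);cv2.imwrite('pics/c4.png',d[...,::-1])
E
```

```text
(no output)
```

View pics/c1.png

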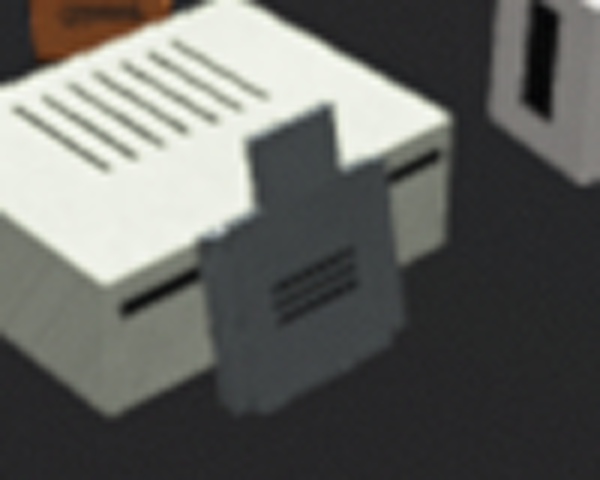

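View pics/c2.png

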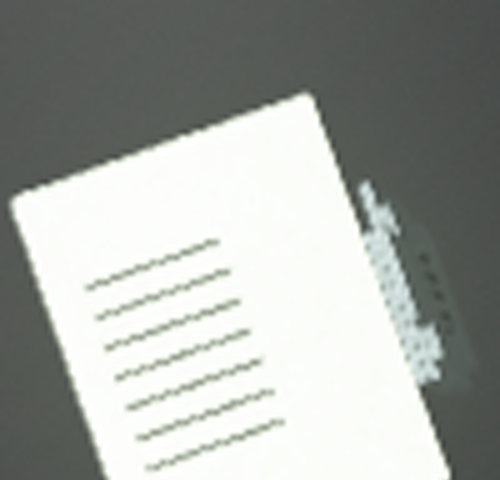

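View pics/c3.png

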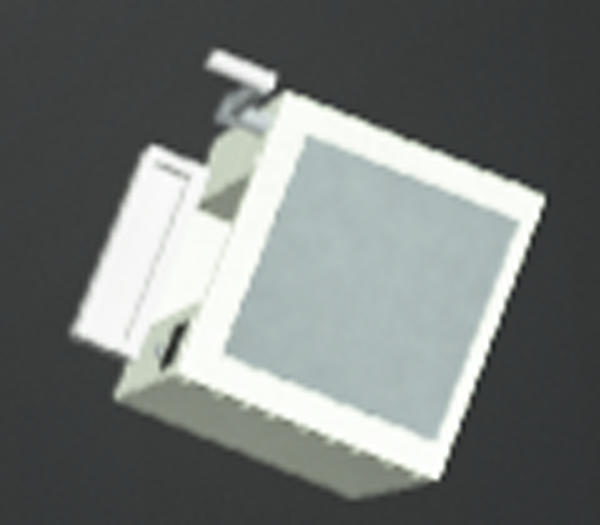

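View pics/c4.png

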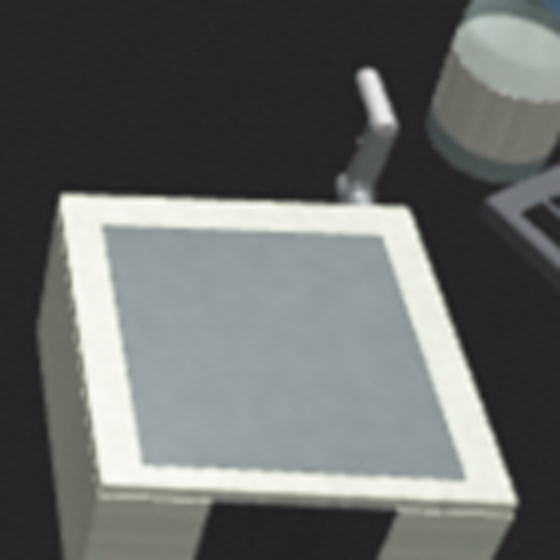

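The crop confirms that the tabbed grey panel, with vents, is the front one of the stack. Its tab is at side crop (293,155), which is side (339,186). Next I measure the frames.

```bash
cat > m.py <<'E'
from h import *
T=np.load('top0.npz');S=np.load('side0.npz')
P=pts(T['d'],T['k'],T['R'],T['t']);Q=pts(S['d'],S['k'],S['R'],S['t'])
print('bench z top',np.median(P[300:330,180:240,2]),'side',np.median(Q[270:290,240:300,2]))
v,u=np.mgrid[0:400,0:640]
def rect(P,zlo,zhi,box):
    m=(P[...,2]>zlo)&(P[...,2]<zhi)&(u>box[0])&(u<box[1])&(v>box[2])&(v<box[3])
    m=cv2.morphologyEx(m.astype(np.uint8),cv2.MORPH_OPEN,np.ones((3,3)))
    q=P[m>0]; 
    r=cv2.minAreaRect((q[:,:2]*1000).astype(np.float32)); print(m.sum(),np.median(q[:,2]),r,'\n',cv2.boxPoints(r).round(1).tolist())
print('module');rect(P,.09,.108,(225,330,120,235));rect(Q,.09,.108,(265,375,150,230))
print('bay');rect(P,.115,.135,(455,560,120,220));rect(Q,.115,.135,(385,520,300,380))
E
python3 m.py
```

```text
bench z top 0.7126624098143686 side -0.00011205964410454029
module
5354 0.09936703096268287 ((481.81781005859375, 354.75762939453125), (261.296875, 210.66806030273438), 20.416893005371094) 
 [[322.6000061035156, 407.8999938964844], [396.1000061035156, 210.5], [641.0, 301.6000061035156], [567.5, 499.1000061035156]]
2295 0.0994823966636441 ((483.77899169921875, 345.5201721191406), (261.6059875488281, 232.63751220703125), 20.39193344116211) 
 [[320.6000061035156, 409.0], [401.70001220703125, 190.89999389648438], [646.9000244140625, 282.1000061035156], [565.9000244140625, 500.1000061035156]]
bay
3449 0.12449417513859017 ((515.1095581054688, -364.20050048828125), (173.0374298095703, 192.14178466796875), 67.21580505371094) 
 [[393.0, -406.79998779296875], [570.2000122070312, -481.20001220703125], [637.2000122070312, -321.6000061035156], [460.0, -247.1999969482422]]
6570 0.12533104752113683 ((521.8345947265625, -350.7913513183594), (186.13356018066406, 197.18760681152344), 70.83982849121094) 
 [[398.20001220703125, -406.29998779296875], [584.4000244140625, -471.1000061035156], [645.5, -295.20001220703125], [459.20001220703125, -230.5]]
```

```bash
cat > m2.py <<'E'
from h import *
S=np.load('side0.npz');T=np.load('top0.npz');Q=pts(S['d'],S['k'],S['R'],S['t']);P=pts(T['d'],T['k'],T['R'],T['t'])
v,u=np.mgrid[0:400,0:640]
hsv=cv2.cvtColor(S['p'],cv2.COLOR_RGB2HSV)
# vertical module front edge frame, image corners of top surface in both views via color contour
for n,D,box,z in [('top mod',T,(225,330,120,235),.1),('side mod',S,(265,375,150,230),.1),('top bay',T,(455,560,115,220),.125),('side bay',S,(385,520,300,375),.125)]:
    h=cv2.cvtColor(D['p'],cv2.COLOR_RGB2GRAY)
    W=pts(D['d'],D['k'],D['R'],D['t'])
    m=((abs(W[...,2]-z)<.012)&(u>box[0])&(u<box[1])&(v>box[2])&(v<box[3])).astype(np.uint8)
    if 'mod' in n: m&=(h>150).astype(np.uint8)
    m=cv2.morphologyEx(m,cv2.MORPH_OPEN,np.ones((5,5)))
    c=max(cv2.findContours(m,cv2.RETR_EXTERNAL,cv2.CHAIN_APPROX_NONE)[0],key=cv2.contourArea)
    a=cv2.approxPolyDP(cv2.convexHull(c),4,True)[:,0]
    w=np.array([onplane(*q,z,D['k'],D['R'],D['t'])[:2]*1000 for q in a])
    print(n,a.tolist(),w.round(1).tolist(),'edges',np.linalg.norm(w-np.roll(w,-1,0),axis=1).round(1))
# grey panel side view
m=(Q[...,2]>.012)&(u>318)&(u<362)&(v>172)&(v<232)&(hsv[...,2]<110)
q=Q[m]; 
# module frame guess
th=np.radians(20.4); ey=np.array([np.cos(th),np.sin(th)]); ex=np.array([-np.sin(th),np.cos(th)])
print(m.sum(), 'along-width range by height:')
for z0 in np.arange(.01,.17,.01):
    s=q[(q[:,2]>=z0)&(q[:,2]<z0+.01)]
    if len(s)>5: a=s[:,:2]@ey; b=s[:,:2]@ex; print(round(z0,2),len(s),np.percentile(a,[1,50,99]).round(4),np.percentile(b,[5,50,95]).round(4))
t=q[(q[:,2]>.125)]
A=np.c_[t[:,:2],np.ones(len(t))]
c=t.mean(0);U,s,V=np.linalg.svd(t-c);print('tab',c,V[2],s)
E
python3 m2.py
```

```text
top mod [[292, 130], [314, 177], [318, 206], [259, 226], [234, 151]] [[630.6, 310.4], [482.5, 240.1], [392.4, 227.0], [329.2, 407.4], [562.2, 490.2]] edges [163.9  91.1 191.2 247.3 192.4]
side mod [[360, 177], [312, 205], [302, 204], [277, 184], [323, 161]] [[627.0, 330.3], [413.6, 226.1], [385.3, 242.4], [338.9, 387.1], [543.2, 486.1]] edges [237.5  32.7 152.  226.9 176.9]
top bay [[497, 130], [547, 149], [528, 204], [476, 185]] [[629.6, -321.6], [571.5, -473.1], [401.6, -408.9], [458.3, -252.8]] edges [162.3 181.6 166.1 184.6]
side bay [[400, 309], [486, 312], [507, 374], [408, 373]] [[462.3, -253.1], [635.2, -323.6], [576.9, -456.5], [402.5, -392.7]] edges [186.8 145.2 185.7 151.8]
1162 along-width range by height:
0.01 78 [0.5046 0.5617 0.6838] [0.0242 0.0281 0.0682]
0.02 87 [0.5068 0.5587 0.6406] [0.0262 0.0298 0.0422]
0.03 87 [0.5068 0.5597 0.6347] [0.0287 0.0314 0.048 ]
0.04 90 [0.5048 0.5575 0.6613] [0.031  0.0342 0.0518]
0.05 98 [0.5071 0.5616 0.6598] [0.0318 0.0371 0.0502]
0.06 88 [0.5062 0.5551 0.659 ] [0.0336 0.039  0.0548]
0.07 117 [0.4965 0.5613 0.6845] [0.0368 0.0422 0.0697]
0.08 114 [0.4998 0.5697 0.6857] [0.039  0.0438 0.0707]
0.09 97 [0.5062 0.5526 0.6512] [0.0404 0.0446 0.0635]
0.1 91 [0.506  0.5645 0.6328] [0.0433 0.0473 0.0553]
0.11 59 [0.5161 0.5647 0.612 ] [0.0456 0.0485 0.0513]
0.12 40 [0.5392 0.5677 0.5924] [0.0471 0.0503 0.0535]
0.13 41 [0.5385 0.5643 0.5956] [0.0492 0.0523 0.0558]
0.14 40 [0.5396 0.5656 0.5932] [0.0508 0.0542 0.0563]
0.15 32 [0.5392 0.5674 0.593 ] [0.0528 0.056  0.059 ]
tab [0.50309468 0.22595656 0.15617932] [ 0.39635229 -0.62358154 -0.67383301] [2.1397665  0.16556373 0.09152836]
```

```bash
cat >> h.py <<'E'
from scipy.spatial.transform import Rotation as Ro
def plan(tgt,yawdeg=None,n=8,pos=None,yaw=None):
    s=sensors.sense(); p=np.array(s['ee_pos'] if pos is None else pos,float); R=Ro.from_euler('xyz',s['eef_rot'])
    y0=np.degrees(s['eef_rot'][2]) if yaw is None else yaw
    if yaw is not None: R=Ro.from_euler('xyz',[np.pi,0,np.radians(yaw)])
    dy=0 if yawdeg is None else (yawdeg-y0+90)%180-90
    d=(np.array(tgt)-p)*100/n; L=[];sp=-dy/n
    for i in range(n):
        Ri=R*Ro.from_euler('z',sp*i,degrees=True); L.append(Ri.inv().apply(d).round(2).tolist())
    print('pos',p.round(4),'yaw',round(y0,2),'tilt',np.degrees(s['eef_rot'][:2]).round(2),'t',round(s['clock'],2),'step',np.linalg.norm(d).round(2))
    print('linear',L,'spin',round(sp,2))
E
python3 - <<'E'
from h import *
plan([.5104,.2514,.27],110.4,16)
E
```

```text
pos [0.1667 0.6536 0.2306] yaw 75.69 tilt [1.7999e+02 8.0000e-02] t 0.15 step 3.32
linear [[-1.91, 2.7, -0.24], [-2.01, 2.63, -0.24], [-2.1, 2.55, -0.24], [-2.2, 2.47, -0.24], [-2.29, 2.38, -0.24], [-2.38, 2.3, -0.24], [-2.47, 2.2, -0.24], [-2.55, 2.11, -0.24], [-2.62, 2.01, -0.24], [-2.7, 1.91, -0.24], [-2.77, 1.81, -0.24], [-2.84, 1.7, -0.24], [-2.9, 1.59, -0.24], [-2.96, 1.48, -0.24], [-3.01, 1.37, -0.24], [-3.06, 1.25, -0.24]] spin -2.17
```

drive_tool --pt "-1.9 2.7 -0.3" --pt "-2.0 2.6 -0.3" --pt "-2.1 2.55 -0.3" --pt "-2.2 2.5 -0.3" --pt "-2.3 2.4 -0.3" --pt "-2.4 2.3 -0.3" --pt "-2.5 2.2 -0.3" --pt "-2.55 2.1 -0.3" --spin '[-2.2, -2.2, -2.2, -2.2, -2.2, -2.2, -2.2, -2.2]' --gripper '[0, 0, 0, 0, 0, 0, 0, 0]' --squeeze 30

```text
clock: 0.82
ee_pos: [0.3371, 0.4509, 0.2503]
eef_rot: [-3.134, 0.004, 1.659]
ft_force: [0.3, -0.0, -0.1]
width: 0.0427
```

drive_tool --pt "-2.6 2.0 -0.3" --pt "-2.7 1.9 -0.3" --pt "-2.8 1.8 -0.3" --pt "-2.85 1.7 -0.3" --pt "-2.9 1.6 -0.3" --pt "-2.95 1.5 -0.3" --pt "-3.0 1.4 -0.3" --pt "-3.0 1.3 -0.3" --spin '[-2.2, -2.2, -2.2, -2.2, -2.2, -2.2, -2.2, -2.2]' --gripper '[-0.2, -0.2, -0.2, -0.2, -0.2, -0.2, -0.2, -0.2]'

```text
clock: 1.48
ee_pos: [0.5244, 0.2457, 0.2742]
eef_rot: [-3.131, 0.002, 1.983]
ft_force: [0.4, 1.0, -0.1]
width: 0.0338
```

```bash
python3 - <<'E'
from h import *
p,d,k,R,t=cam('wrist'); cv2.imwrite('pics/w1.png',p[...,::-1]); np.savez('w1.npz',p=p,d=d,k=k,R=R,t=t)
plan([.5104,.2514,.20],110.4,8)
E
```

```text
pos [0.53   0.2384 0.275 ] yaw 113.22 tilt [-179.53    0.38] t 1.53 step 0.98
linear [[0.25, -0.15, 0.94], [0.25, -0.15, 0.94], [0.25, -0.16, 0.94], [0.25, -0.16, 0.94], [0.25, -0.16, 0.94], [0.25, -0.16, 0.94], [0.25, -0.16, 0.94], [0.24, -0.16, 0.94]] spin 0.35
```

View pics/w1.png

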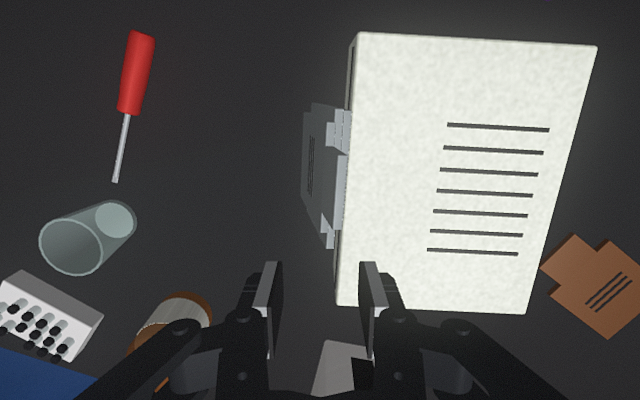

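The wrist view shows the stack at about (325,175), the module to its right, the beaker at (90,235) and the screwdriver at (133,90). I'll crop in on the stack.

```bash
python3 - <<'E'
from h import *
D=np.load('w1.npz'); p=D['p']
cv2.imwrite('pics/w1c.png',cv2.resize(p[90:260,285:375],None,fx=3.5,fy=3.5,interpolation=cv2.INTER_CUBIC)[...,::-1])
W=pts(D['d'],D['k'],D['R'],D['t'])
th=np.radians(20.4); ey=np.array([np.cos(th),np.sin(th)]); ex=np.array([-np.sin(th),np.cos(th)])
v,u=np.mgrid[0:400,0:640]
sub=(u>295)&(u<360)&(v>95)&(v<255)
for z0 in np.arange(.02,.17,.01):
    m=sub&(W[...,2]>=z0)&(W[...,2]<z0+.01)
    if m.sum()>5: a=W[m][:,:2]@ey;b=W[m][:,:2]@ex; print(round(z0,2),m.sum(),np.percentile(a,[2,50,98]).round(4),np.percentile(b,[2,50,98]).round(4))
m=(abs(W[...,2]-.1)<.006)&(u>330)&(v<320)
c=max(cv2.findContours(m.astype(np.uint8),cv2.RETR_EXTERNAL,cv2.CHAIN_APPROX_NONE)[0],key=cv2.contourArea)
for q in cv2.approxPolyDP(cv2.convexHull(c),5,True)[:,0]: print(q,onplane(*q,.1,D['k'],D['R'],D['t']).round(4))
E
```

```text
0.02 195 [0.5042 0.5644 0.6725] [0.0298 0.0313 0.0718]
0.03 211 [0.5097 0.5613 0.6762] [0.0319 0.0334 0.0718]
0.04 208 [0.504  0.5598 0.6673] [0.034  0.0354 0.0717]
0.05 243 [0.5043 0.5618 0.658 ] [0.036  0.0375 0.0717]
0.06 229 [0.5113 0.5583 0.6366] [0.0381 0.0394 0.0485]
0.07 297 [0.5096 0.563  0.6438] [0.0402 0.0418 0.0706]
0.08 341 [0.502  0.5619 0.6496] [0.0426 0.0443 0.0716]
0.09 759 [0.5019 0.5699 0.645 ] [0.0448 0.0723 0.0868]
0.1 2822 [0.5075 0.5668 0.6445] [0.0473 0.0746 0.0877]
0.11 673 [0.5203 0.5458 0.63  ] [0.049  0.0521 0.0611]
0.12 209 [0.5402 0.5664 0.5982] [0.0511 0.0523 0.0572]
0.13 223 [0.5402 0.5662 0.5978] [0.0532 0.0544 0.0592]
0.14 243 [0.5403 0.5651 0.5985] [0.0553 0.0565 0.0614]
0.15 968 [0.5404 0.5679 0.5983] [0.0576 0.0619 0.0667]
[359  32] [0.3956 0.2251 0.1   ]
[597  47] [0.3274 0.4094 0.1   ]
[523 314] [0.5689 0.4984 0.1   ]
[336 303] [0.6354 0.3132 0.1   ]
[343 118] [0.4627 0.2416 0.1   ]
```

View pics/w1c.png

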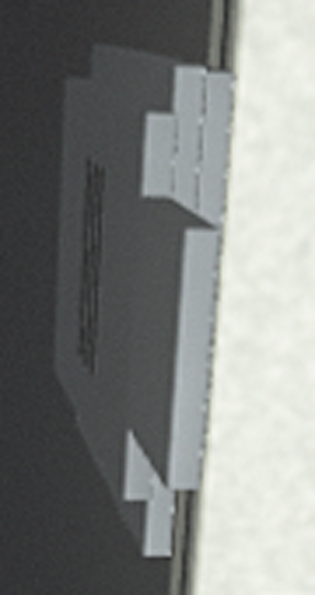

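```bash
python3 - <<'E'
from h import *
plan([.5119,.2544,.185],110.3,8)
E
```

```text
pos [0.53   0.2384 0.275 ] yaw 113.22 tilt [-179.53    0.38] t 1.53 step 1.16
linear [[0.28, -0.12, 1.12], [0.28, -0.12, 1.12], [0.28, -0.12, 1.12], [0.28, -0.12, 1.12], [0.28, -0.13, 1.12], [0.28, -0.13, 1.12], [0.28, -0.13, 1.12], [0.27, -0.13, 1.12]] spin 0.37
```

drive_tool --pt "0.5 -0.3 1.8" --pt "0.5 -0.3 1.8" --pt "0.5 -0.2 1.8" --pt "0.5 -0.1 1.8" --pt "0.2 -0.1 1.8" --pt "0 0 0" --pt "0 0 0" --pt "0 0 0" --spin '[0.8, 0.8, 0.7, 0.6, 0, 0, 0, 0]' --gripper '[-0.2, -0.2, -0.2, -0.2, -0.2, -0.2, -0.2, -0.2]'

```text
clock: 2.2
ee_pos: [0.5158, 0.2486, 0.1823]
eef_rot: [-3.136, 0.009, 1.909]
ft_force: [-0.9, -1.0, 0.3]
width: 0.0342
```

```bash
python3 - <<'E'
from h import *
plan([.5119,.2544,.128],110.3,5)
E
```

```text
pos [0.5158 0.2486 0.1823] yaw 109.37 tilt [-179.67    0.54] t 2.2 step 1.1
linear [[0.15, -0.03, 1.09], [0.15, -0.03, 1.09], [0.15, -0.03, 1.09], [0.15, -0.03, 1.09], [0.15, -0.03, 1.09]] spin -0.19
```

drive_tool --pt "0.7 -0.15 0.3" --pt "0.1 0 1.2" --pt "0 0 1.2" --pt "0 0 1.2" --pt "0 0 1.2" --pt "0 0 0.4" --pt "0 0 0" --pt "0 0 0" --spin '[-0.9, 0, 0, 0, 0, 0, 0, 0]' --gripper '[-0.2, -0.2, -0.2, -0.2, -0.2, -0.2, -0.2, -0.2]'

```text
clock: 2.87
ee_pos: [0.5144, 0.2592, 0.1283]
eef_rot: [3.137, 0.006, 1.928]
ft_force: [0.1, 0.9, 0.8]
width: 0.0342
```

```bash
python3 - <<'E'
from h import *
p,d,k,R,t=cam('wrist'); cv2.imwrite('pics/w2.png',p[...,::-1])
p,d,k,R,t=cam('side'); cv2.imwrite('pics/s2.png',cv2.resize(p[130:250,270:410],None,fx=5,fy=5)[...,::-1])
plan([.5221,.2273,.128],110.3,5)
E
```

```text
pos [0.5146 0.2593 0.1288] yaw 110.46 tilt [179.69   0.35] t 2.97 step 0.66
linear [[-0.65, -0.08, 0.02], [-0.65, -0.08, 0.02], [-0.65, -0.08, 0.02], [-0.65, -0.08, 0.02], [-0.65, -0.08, 0.02]] spin 0.03
```

View pics/w2.png

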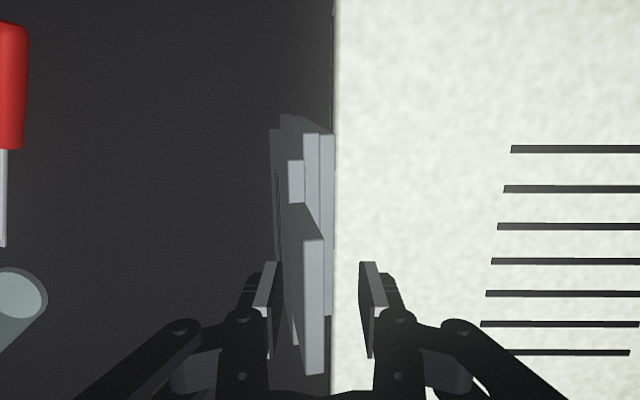

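View pics/s2.png

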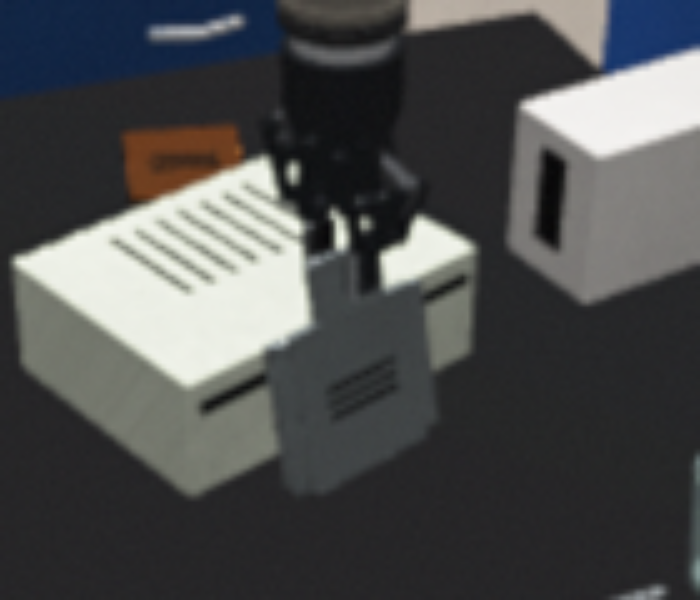

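drive_tool --pt "-0.6 -0.1 0" --pt "-0.6 0 0" --pt "-0.6 0 0" --pt "-0.6 0 0" --pt "-0.5 0 0" --pt "-0.4 0 0" --pt "-0.2 0 0" --pt "0 0 0" --spin '[0, 0, 0, 0, 0, 0, 0, 0]' --gripper '[-0.25, -0.3, -0.35, -0.4, -0.45, -0.5, -0.5, -0.5]' --squeeze 20

```text
clock: 3.63
ee_pos: [0.5292, 0.2217, 0.1318]
eef_rot: [3.131, 0.006, 1.925]
ft_force: [-0.3, -1.7, 0.6]
width: 0.0212
```

```bash
python3 - <<'E'
from h import *
p,d,k,R,t=cam('wrist'); cv2.imwrite('pics/w3.png',p[...,::-1])
p,d,k,R,t=cam('side'); cv2.imwrite('pics/s3.png',cv2.resize(p[130:250,270:410],None,fx=5,fy=5)[...,::-1])
plan([.5221,.2273,.128],110.3,5)
E
```

```text
pos [0.529  0.2224 0.1317] yaw 110.36 tilt [179.41   0.33] t 3.73 step 0.18
linear [[0.14, -0.1, 0.07], [0.14, -0.1, 0.07], [0.14, -0.1, 0.07], [0.14, -0.1, 0.07], [0.14, -0.1, 0.07]] spin 0.01
```

View pics/w3.png

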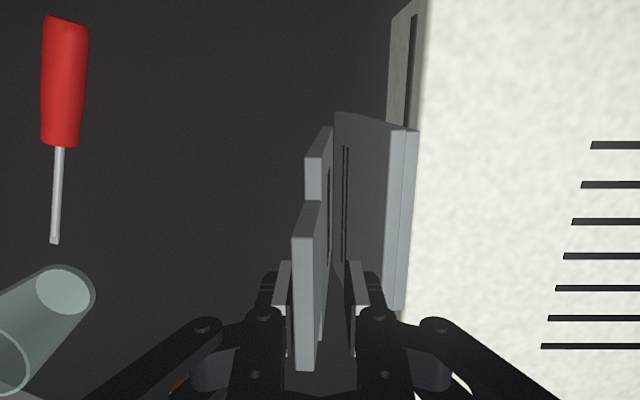

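View pics/s3.png

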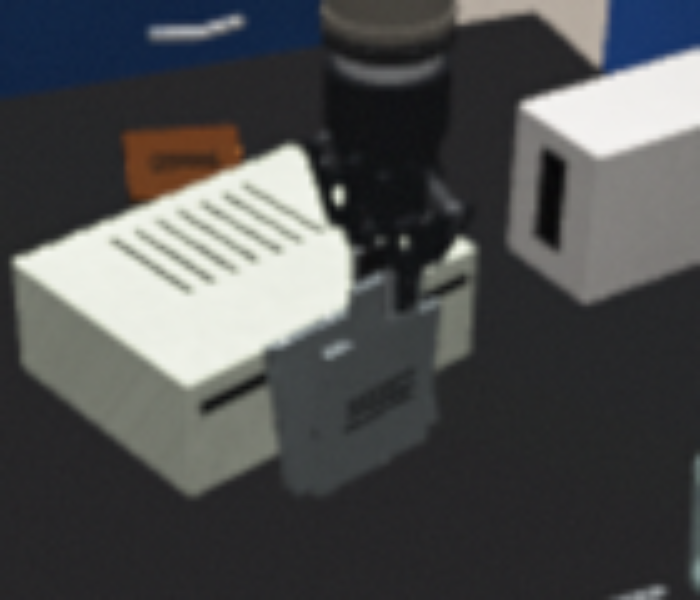

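The cover is now about upright, with its tab at wrist (308,285) between the pads. The other two panels still lean, at wrist (395,215). I'll centre a little and close.

drive_tool --pt "0.3 -0.1 0.3" --pt "0.1 0 0.2" --pt "0 0 0" --pt "0 0 0" --pt "0 0 0" --pt "0 0 0" --pt "0 0 0" --pt "0 0 0" --spin '[0, 0, 0, 0, 0, 0, 0, 0]' --gripper '[-0.5, -0.6, -0.7, -0.8, -1, -1, -1, -1]' --squeeze 30

```text
clock: 4.4
ee_pos: [0.5258, 0.2278, 0.1259]
eef_rot: [3.132, 0.005, 1.929]
ft_force: [-0.5, 0.0, -0.3]
width: 0.0077
```

```bash
python3 - <<'E'
from h import *
p,d,k,R,t=cam('wrist'); cv2.imwrite('pics/w4.png',p[...,::-1])
s=sensors.sense(); print(s['ft_force'],s['moment'])
plan([.5221,.2273,.128],110.3,5)
E
```

```text
[ 0.33434229 -0.84999616  0.31648699] [-0.04314491 -0.02365215 -0.01173358]
pos [0.5258 0.2278 0.1259] yaw 110.53 tilt [179.43   0.31] t 4.45 step 0.09
linear [[0.02, -0.07, -0.04], [0.02, -0.07, -0.04], [0.02, -0.07, -0.04], [0.02, -0.07, -0.04], [0.02, -0.07, -0.04]] spin 0.05
```

View pics/w4.png

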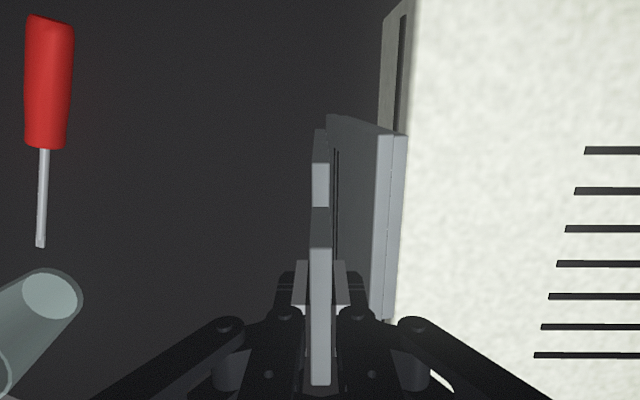

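The cover is gripped (7.7 mm opening). I'll lift it.

drive_tool --pt "0 0 -0.5" --pt "0 0 -1" --pt "0 0 -1.5" --pt "-0.2 0 -2" --pt "-0.3 0 -2.5" --pt "-0.3 0 -2.5" --pt "-0.3 0 -2.5" --pt "0 0 -2.0" --spin '[0, 0, 0, 0, 0, 0, 0, 0]' --gripper '[-1, -1, -1, -1, -1, -1, -1, -1]' --squeeze 50

```text
clock: 5.12
ee_pos: [0.5228, 0.2158, 0.2743]
eef_rot: [-3.136, 0.007, 1.93]
ft_force: [-0.1, -0.5, -2.4]
width: 0.0071
```

```bash
python3 - <<'E'
from h import *
p,d,k,R,t=cam('side'); cv2.imwrite('pics/s5.png',cv2.resize(p[90:250,270:430],None,fx=3.7,fy=3.7)[...,::-1])
np.savez('s5.npz',p=p,d=d,k=k,R=R,t=t)
p,d,k,R,t=cam('wrist'); cv2.imwrite('pics/w5.png',p[...,::-1]); np.savez('w5.npz',p=p,d=d,k=k,R=R,t=t)
s=sensors.sense(); print(s['ft_force'],s['moment'],s['width'])
plan([.56,-.24,.32],67,16)
E
```

```text
[ 6.67460062e-02 -1.21649845e-03 -2.15975687e+00] [ 0.02235252 -0.05529846 -0.00139936] 0.00705354395516795
pos [0.5245 0.2172 0.2763] yaw 110.61 tilt [179.94   0.3 ] t 5.22 step 2.88
linear [[-2.75, -0.8, -0.26], [-2.79, -0.67, -0.26], [-2.82, -0.53, -0.26], [-2.84, -0.4, -0.26], [-2.86, -0.26, -0.26], [-2.86, -0.13, -0.26], [-2.87, 0.01, -0.26], [-2.86, 0.15, -0.26], [-2.85, 0.28, -0.26], [-2.84, 0.42, -0.26], [-2.81, 0.55, -0.26], [-2.78, 0.68, -0.26], [-2.75, 0.82, -0.26], [-2.71, 0.95, -0.26], [-2.66, 1.07, -0.26], [-2.6, 1.2, -0.26]] spin 2.73
```

View pics/s5.png

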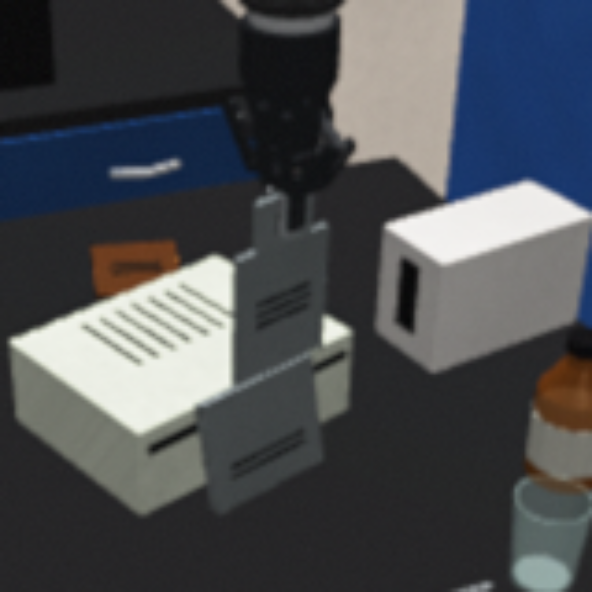

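View pics/w5.png

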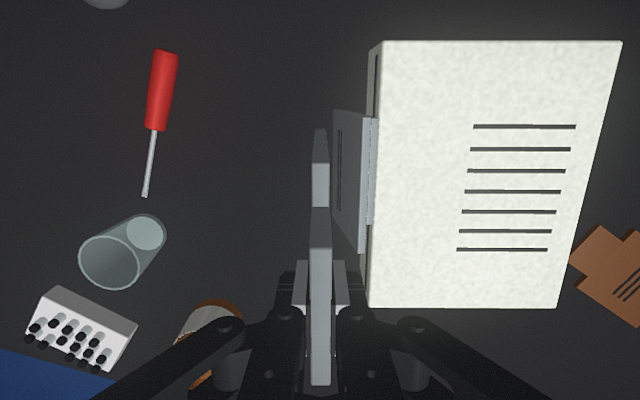

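```bash
python3 - <<'E'
from h import *
D=np.load('w5.npz'); s=sensors.sense()
W=pts(D['d'],D['k'],D['R'],D['t'])
Rt=Ro.from_euler('xyz',s['eef_rot']); L=Rt.inv().apply((W-np.array(s['ee_pos'])).reshape(-1,3)).reshape(W.shape)
for v in [150,165,185,200,215,230,240,250,260,300,340,370,380,384,388]: print(v,(L[v,321]*1000).round(1), D['d'][v,321].round(3))
# side: panel horizontal extents
D=np.load('s5.npz');W=pts(D['d'],D['k'],D['R'],D['t']);L=Rt.inv().apply((W-np.array(s['ee_pos'])).reshape(-1,3)).reshape(W.shape)
m=(abs(L[...,0])<.015)&(abs(L[...,1])<.09)&(L[...,2]<.15)&(L[...,2]>-.05)
for z in np.arange(-.04,.15,.01):
    q=L[m&(L[...,2]>z)&(L[...,2]<=z+.01)]
    if len(q)>3: print('z',round(z,2),len(q),np.percentile(q[:,1],[3,97]).round(4),np.median(q[:,0]).round(4))
E
```

```text
150 [  1.6 -52.2  33.9] 0.18
165 [  1.5 -50.7   5.2] 0.153
185 [  1.5 -41.9   4.8] 0.156
200 [  1.5 -34.9   4.9] 0.158
215 [  1.5 -31.5  -5. ] 0.15
230 [  1.4 -31.8 -22.2] 0.133
240 [  1.4 -31.7 -31.1] 0.125
250 [  1.4 -31.1 -37.9] 0.119
260 [  1.4 -26.9 -36.9] 0.121
300 [  1.4 -11.1 -37. ] 0.126
340 [  1.4   5.8 -37.4] 0.131
370 [  1.4  20.  -37.1] 0.136
380 [  1.4  24.1 -37.8] 0.136
384 [  1.4  27.5 -36.5] 0.139
388 [  2.1 351.1 274.6] 0.538
z -0.04 30 [-0.0362 -0.008 ] -0.0021
z -0.03 36 [-0.0376  0.0183] -0.0057
z -0.02 37 [-0.0364  0.0217] -0.0055
z -0.01 35 [-0.0374  0.0195] -0.0056
z 0.0 46 [-0.0446  0.0234] -0.0047
z 0.01 84 [-0.0559  0.04  ] -0.0048
z 0.02 76 [-0.057   0.0382] -0.0053
z 0.03 69 [-0.0559  0.0376] -0.0046
z 0.04 72 [-0.0571  0.0389] -0.0051
z 0.05 70 [-0.0577  0.0369] -0.0052
z 0.06 77 [-0.0573  0.038 ] -0.0052
z 0.07 75 [-0.0577  0.04  ] -0.0051
z 0.08 73 [-0.0587  0.0397] -0.0051
z 0.09 67 [-0.0568  0.0365] -0.0053
z 0.1 64 [-0.0577  0.0361] -0.0053
z 0.11 66 [-0.0587  0.0381] -0.0055
z 0.12 52 [-0.0576  0.0383] -0.0053
```

drive_tool --pt "-2.0 -0.6 -0.4" --pt "-2.8 -0.7 -0.4" --pt "-2.85 -0.6 -0.4" --pt "-2.85 -0.4 -0.4" --pt "-2.85 -0.3 -0.4" --pt "-2.85 -0.2 -0.4" --pt "-2.85 0 -0.4" --pt "-2.85 0.1 -0.4" --spin '[2.7, 2.7, 2.7, 2.7, 2.7, 2.7, 2.7, 2.7]' --gripper '[-1, -1, -1, -1, -1, -1, -1, -1]'

```text
clock: 5.88
ee_pos: [0.5319, -0.0056, 0.3031]
eef_rot: [-3.131, 0.003, 1.55]
ft_force: [0.3, 0.1, -2.9]
width: 0.0072
```

```bash
python3 - <<'E'
from h import *
plan([.557,-.245,.31],68,8)
E
```

```text
pos [ 0.5319 -0.0056  0.3031] yaw 88.8 tilt [-1.7942e+02  1.7000e-01] t 5.88 step 3.01
linear [[-2.99, 0.38, -0.08], [-2.97, 0.51, -0.08], [-2.94, 0.64, -0.08], [-2.91, 0.78, -0.08], [-2.87, 0.91, -0.08], [-2.82, 1.04, -0.08], [-2.77, 1.16, -0.08], [-2.72, 1.29, -0.08]] spin 2.6
```

drive_tool --pt "-3.0 0.4 -0.1" --pt "-3.0 0.5 -0.1" --pt "-2.9 0.6 -0.1" --pt "-2.9 0.8 -0.1" --pt "-2.8 0.9 -0.1" --pt "-2.5 0.8 -0.1" --pt "-1.5 0.4 -0.1" --pt "0 0 0" --spin '[2.6, 2.6, 2.6, 2.6, 2.6, 2.6, 2.4, 0]' --gripper '[-1, -1, -1, -1, -1, -1, -1, -1]'

```text
clock: 6.55
ee_pos: [0.5381, -0.2137, 0.3038]
eef_rot: [-3.121, 0.012, 1.203]
ft_force: [0.4, -0.5, -2.6]
width: 0.007
```

```bash
python3 - <<'E'
from h import *
p,d,k,R,t=cam('wrist'); cv2.imwrite('pics/w6.png',p[...,::-1]); np.savez('w6.npz',p=p,d=d,k=k,R=R,t=t)
plan([.557,-.245,.31],68,8)
E
```

```text
pos [ 0.5382 -0.212   0.3035] yaw 69.11 tilt [-178.76    0.64] t 6.6 step 0.48
linear [[-0.3, 0.37, -0.09], [-0.3, 0.37, -0.09], [-0.3, 0.37, -0.09], [-0.3, 0.37, -0.09], [-0.3, 0.37, -0.09], [-0.3, 0.37, -0.09], [-0.3, 0.37, -0.09], [-0.3, 0.37, -0.09]] spin 0.14
```

View pics/w6.png

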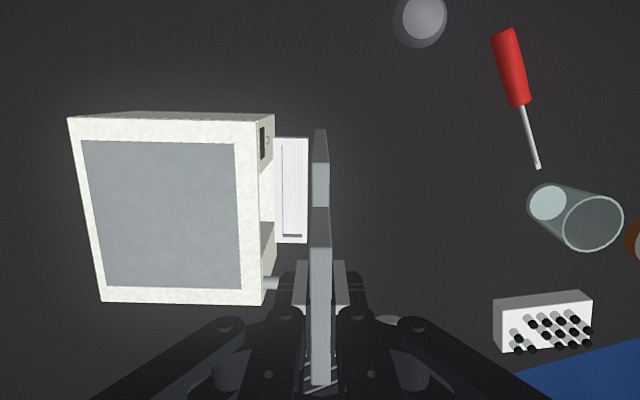

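```bash
python3 - <<'E'
from h import *
D=np.load('w6.npz'); p=D['p'];W=pts(D['d'],D['k'],D['R'],D['t'])
v,u=np.mgrid[0:400,0:640]
m=((abs(W[...,2]-.125)<.006)&(u<275)).astype(np.uint8)
c=max(cv2.findContours(m,cv2.RETR_EXTERNAL,cv2.CHAIN_APPROX_NONE)[0],key=cv2.contourArea)
w=np.array([onplane(*q,.125,D['k'],D['R'],D['t'])[:2] for q in c[:,0]])
r=cv2.minAreaRect((w*1000).astype(np.float32)); print(r,cv2.boxPoints(r).round(1).tolist(), np.median(W[m>0][:,2]))
# front edge fit
e=[]
for row in range(135,270,3):
    x=np.where(m[row])[0]; e.append(onplane(x.max()+.5,row,.125,D['k'],D['R'],D['t'])[:2])
e=np.array(e)*1000; l=cv2.fitLine(e.astype(np.float32),cv2.DIST_HUBER,0,.01,.01).ravel(); print('front',l,np.degrees(np.arctan2(l[1],l[0])))
cv2.imwrite('pics/w6c.png',cv2.resize(p[110:310,240:340],None,fx=3,fy=3,interpolation=cv2.INTER_CUBIC)[...,::-1])
for row in (160,190,220): print(row,[(x,(W[row,x]*1000).round(0).tolist()) for x in range(268,312,4)])
E
```

```text
((518.2784423828125, -361.6474609375), (170.62030029296875, 189.94149780273438), 67.6322021484375) [[398.0, -404.3999938964844], [573.5999755859375, -476.70001220703125], [638.5999755859375, -318.8999938964844], [462.8999938964844, -246.60000610351562]] 0.1259140862201428
front [ 9.2434579e-01 -3.8155589e-01  5.4195782e+02 -2.7932162e+02] -22.430088
160 [(268, [506.0, -266.0, 59.0]), (272, [514.0, -272.0, 7.0]), (276, [514.0, -265.0, 21.0]), (280, [516.0, -260.0, 19.0]), (284, [519.0, -258.0, 7.0]), (288, [521.0, -253.0, 6.0]), (292, [523.0, -249.0, 6.0]), (296, [525.0, -244.0, 6.0]), (300, [526.0, -239.0, 7.0]), (304, [526.0, -233.0, 19.0]), (308, [530.0, -230.0, 3.0])]
190 [(268, [548.0, -292.0, 7.0]), (272, [550.0, -288.0, 6.0]), (276, [549.0, -280.0, 20.0]), (280, [551.0, -275.0, 18.0]), (284, [555.0, -273.0, 7.0]), (288, [557.0, -268.0, 7.0]), (292, [559.0, -264.0, 6.0]), (296, [561.0, -259.0, 6.0]), (300, [562.0, -254.0, 8.0]), (304, [562.0, -247.0, 18.0]), (308, [568.0, -245.0, 0.0])]
220 [(268, [585.0, -309.0, 7.0]), (272, [587.0, -304.0, 7.0]), (276, [586.0, -296.0, 18.0]), (280, [587.0, -291.0, 20.0]), (284, [593.0, -289.0, 7.0]), (288, [595.0, -284.0, 7.0]), (292, [597.0, -279.0, 7.0]), (296, [599.0, -274.0, 7.0]), (300, [601.0, -269.0, 7.0]), (304, [598.0, -262.0, 20.0]), (308, [606.0, -260.0, 1.0])]
```

View pics/w6c.png

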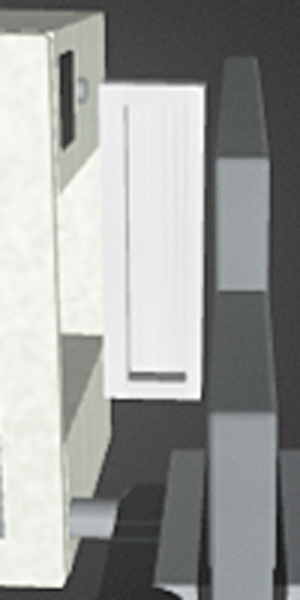

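```bash
python3 - <<'E'
from h import *
plan([.5618,-.2625,.29],67.6,6)
E
```

```text
pos [ 0.5382 -0.212   0.3035] yaw 69.11 tilt [-178.76    0.64] t 6.6 step 0.96
linear [[-0.64, 0.67, 0.22], [-0.64, 0.68, 0.22], [-0.64, 0.68, 0.22], [-0.64, 0.68, 0.22], [-0.63, 0.68, 0.22], [-0.63, 0.69, 0.22]] spin 0.25
```

drive_tool --pt "-0.7 0.7 0" --pt "-0.7 0.7 0.1" --pt "-0.7 0.7 0.1" --pt "-0.7 0.7 0.2" --pt "-0.6 0.7 0.2" --pt "-0.3 0.5 0.2" --pt "0 0 0" --pt "0 0 0" --spin '[0.3, 0.3, 0.3, 0.3, 0.2, 0, 0, 0]' --gripper '[-1, -1, -1, -1, -1, -1, -1, -1]'

```text
clock: 7.27
ee_pos: [0.5657, -0.2591, 0.2913]
eef_rot: [-3.116, 0.009, 1.19]
ft_force: [-0.8, 0.6, -1.5]
width: 0.0071
```

```bash
python3 - <<'E'
from h import *
plan([.5618,-.2625,.165],67.6,6)
E
```

```text
pos [ 0.5657 -0.2591  0.2913] yaw 68.15 tilt [-178.52    0.5 ] t 7.27 step 2.11
linear [[-0.06, 0.02, 2.11], [-0.06, 0.02, 2.11], [-0.06, 0.02, 2.11], [-0.06, 0.02, 2.11], [-0.06, 0.02, 2.11], [-0.06, 0.02, 2.11]] spin 0.09
```

drive_tool --pt "-0.2 0.1 1.5" --pt "-0.1 0 2.2" --pt "0 0 2.2" --pt "0 0 2.2" --pt "0 0 2.2" --pt "0 0 1.5" --pt "0 0 0.4" --pt "0 0 0" --spin '[0.3, 0.2, 0, 0, 0, 0, 0, 0]' --gripper '[-1, -1, -1, -1, -1, -1, -1, -1]'

```text
clock: 7.93
ee_pos: [0.5646, -0.2594, 0.1667]
eef_rot: [-3.12, 0.006, 1.184]
ft_force: [0.1, -1.2, -1.7]
width: 0.0071
```

```bash
cat >> h.py <<'E'
O=np.array([.5508,-.2828,0]);A=np.radians(-112.4);BX=np.array([np.cos(A),np.sin(A),0]);BY=np.array([-BX[1],BX[0],0])
def bay(P): 
    r=np.asarray(P)-O; return np.array([r@BX,r@BY,r[2]])
def bw(x,y,z): return O+BX*x+BY*y+np.array([0,0,z])
def status():
    s=sensors.sense();R=Ro.from_euler('xyz',s['eef_rot'])
    b=np.array(s['ee_pos'])+R.apply([0,-.0025,.123])
    print('tcp bay mm',(bay(s['ee_pos'])*1000).round(1),'bottom bay',(bay(b)*1000).round(1),'yaw',np.degrees(s['eef_rot'][2]).round(2),'toolz',R.apply([0,0,1]).round(3),'F',s['ft_force'].round(1),'w',s['width'].round(4),'t',round(s['clock'],2))
E
python3 - <<'E'
from h import *
status()
p,d,k,R,t=cam('wrist'); cv2.imwrite('pics/w7.png',p[...,::-1]); np.savez('w7.npz',p=p,d=d,k=k,R=R,t=t)
p,d,k,R,t=cam('side'); cv2.imwrite('pics/s7.png',cv2.resize(p[220:400,370:550],None,fx=3.3,fy=3.3)[...,::-1])
status()
E
```

```text
Traceback (most recent call last):
  File "h.py", line 37, in status
    print('tcp bay mm',(bay(s['ee_pos'])*1000).round(1),'bottom bay',(bay(b)*1000).round(1),'yaw',np.degrees(s['eef_rot'][2]).round(2),'toolz',R.apply([0,0,1]).round(3),'F',s['ft_force'].round(1),'w',s['width'].round(4),'t',round(s['clock'],2))
                                                                                                                                                                                                        ^^^^^^^^^^^^^^^^
AttributeError: 'float' object has no attribute 'round'
```

```bash
sed -i "s/s\['width'\].round(4)/round(s['width'],4)/; s/np.degrees(s\['eef_rot'\]\[2\]).round(2)/round(float(np.degrees(s['eef_rot'][2])),2)/" h.py
python3 - <<'E'
from h import *
status()
p,d,k,R,t=cam('wrist'); cv2.imwrite('pics/w7.png',p[...,::-1]); np.savez('w7.npz',p=p,d=d,k=k,R=R,t=t)
p,d,k,R,t=cam('side'); cv2.imwrite('pics/s7.png',cv2.resize(p[220:400,370:550],None,fx=3.3,fy=3.3)[...,::-1])
status()
E
```

```text
tcp bay mm [-26.8   3.8 166.7] bottom bay [-26.1  -1.3  43.8] yaw 67.86 toolz [-0.022  0.003 -1.   ] F [ 0.1 -1.2 -1.7] w 0.0071 t 7.93
tcp bay mm [-26.8   4.7 168.1] bottom bay [-26.1  -0.1  45.2] yaw 67.86 toolz [-0.02   0.002 -1.   ] F [-0.7  0.1 -0.9] w 0.0076 t 8.03
```

View pics/w7.png

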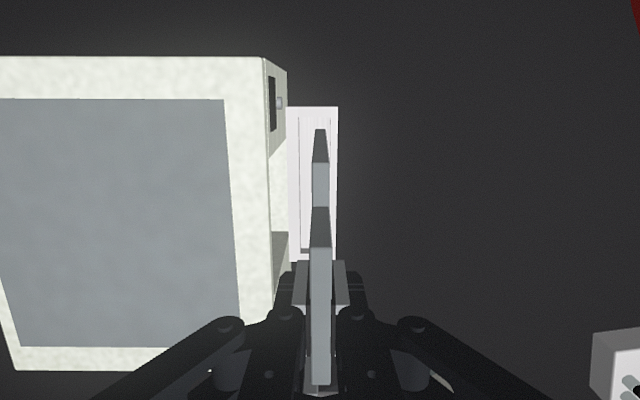

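View pics/s7.png

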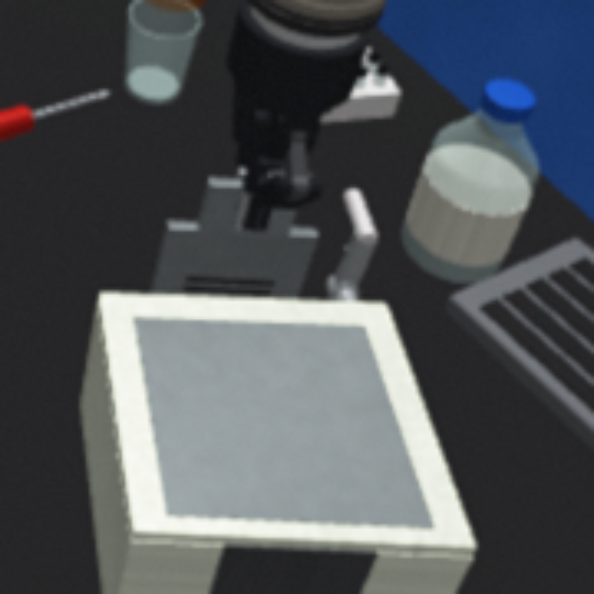

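The cover hangs over the sill at wrist (320,180), inside the channel ends. It needs 4 mm towards the bay, then down.

drive_tool --pt "-0.4 0 0" --pt "-0.1 0 0.7" --pt "0 0 0.8" --pt "0 0 0.8" --pt "0 0 0.6" --pt "0 0 0.3" --pt "0 0 0" --pt "0 0 0" --spin '[0.3, 0, 0, 0, 0, 0, 0, 0]' --gripper '[-1, -1, -1, -1, -1, -1, -1, -1]'

```text
clock: 8.7
ee_pos: [0.5653, -0.2662, 0.1371]
eef_rot: [-3.13, 0.005, 1.178]
ft_force: [-0.0, -0.1, -2.2]
width: 0.0068
```

```bash
python3 - <<'E'
from h import *
status()
p,d,k,R,t=cam('wrist'); cv2.imwrite('pics/w8.png',p[...,::-1])
status()
E
```

```text
tcp bay mm [-20.8   7.1 137.1] bottom bay [-20.2   3.1  14.2] yaw 67.52 toolz [-0.013 -0.    -1.   ] F [-0.  -0.1 -2.2] w 0.0068 t 8.7
tcp bay mm [-20.9   7.  137.1] bottom bay [-20.2   3.   14.2] yaw 67.53 toolz [-0.013 -0.    -1.   ] F [-0.  -0.  -1.9] w 0.0075 t 8.75
```

View pics/w8.png

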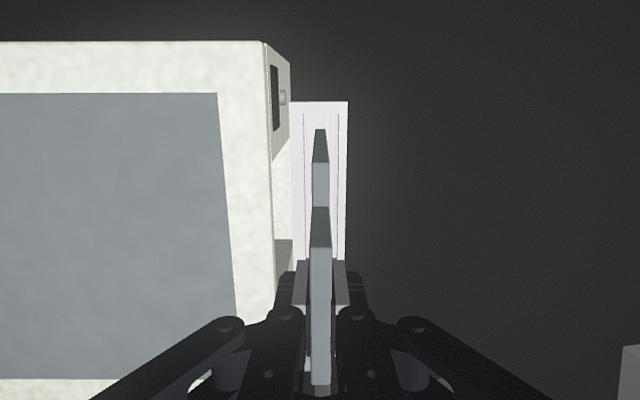

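drive_tool --pt "-0.0 -0.3 0.2" --pt "0 0 0.3" --pt "0 0 0.3" --pt "0 0 0.2" --pt "0 0 0" --pt "0 0 0" --pt "0 0 0" --pt "0 0 0" --spin '[0, 0, 0, 0, 0, 0, 0, 0]' --gripper '[-1, -1, -1, -1, -1, -1, -1, -1]'

```text
clock: 9.42
ee_pos: [0.5634, -0.2661, 0.134]
eef_rot: [-3.135, 0.002, 1.178]
ft_force: [0.1, -0.3, -2.3]
width: 0.0071
```

```bash
python3 - <<'E'
from h import *
status()
E
```

```text
tcp bay mm [-20.2   5.3 134. ] bottom bay [-20.    2.   11.1] yaw 67.48 toolz [-0.007  0.001 -1.   ] F [ 0.1 -0.3 -2.3] w 0.0071 t 9.42
```

drive_tool --pt "-0.1 -0.4 0.5" --pt "0 0 0.5" --pt "0 0 0.5" --pt "0 0 0.5" --pt "0 0 0" --pt "0 0 0" --pt "0 0 0" --pt "0 0 0" --spin '[0, 0, 0, 0, 0, 0, 0, 0]' --gripper '[-1, -1, -1, -1, -1, -1, -1, -1]'

```text
clock: 10.08
ee_pos: [0.5651, -0.2692, 0.1339]
eef_rot: [3.131, -0.006, 1.176]
ft_force: [-0.6, -0.5, -2.2]
width: 0.0077
```

```bash
python3 - <<'E'
from h import *
status()
E
```

```text
tcp bay mm [-18.    8.1 133.9] bottom bay [-18.8   6.9  10.9] yaw 67.37 toolz [ 0.012  0.002 -1.   ] F [-0.6 -0.5 -2.2] w 0.0077 t 10.08
```

```bash
python3 - <<'E'
from h import *
s=sensors.sense(); print(np.round(s['joint_positions'],3),np.round(s['dq'],3),s['ft_force'],s['joint_torque'].round(1))
p,d,k,R,t=cam('wrist'); cv2.imwrite('pics/w9.png',p[...,::-1]); np.savez('w9.npz',p=p,d=d,k=k,R=R,t=t)
p,d,k,R,t=cam('side'); cv2.imwrite('pics/s9.png',cv2.resize(p[220:400,370:550],None,fx=3.3,fy=3.3)[...,::-1])
status()
s=sensors.sense(); print(np.round(s['joint_positions'],3),np.round(s['dq'],3),s['ft_force'])
E
```

```text
[ 0.027  0.527  0.438  1.796 -0.291  0.87   1.776] [-0.002  0.008 -0.004  0.011 -0.003 -0.007  0.001] [-0.6404319  -0.5253053  -2.20287431] [  0.  -55.8   8.1 -24.2  -0.   -0.   -0. ]
tcp bay mm [-18.1   7.8 133.6] bottom bay [-18.9   6.6  10.6] yaw 67.38 toolz [ 0.012  0.002 -1.   ] F [ 0.6  0.1 -1.5] w 0.0073 t 10.18
[ 0.027  0.527  0.438  1.796 -0.291  0.871  1.776] [ 0.001 -0.001 -0.001 -0.002  0.     0.001 -0.001] [ 0.58917781  0.09168741 -1.4816193 ]
```

View pics/w9.png

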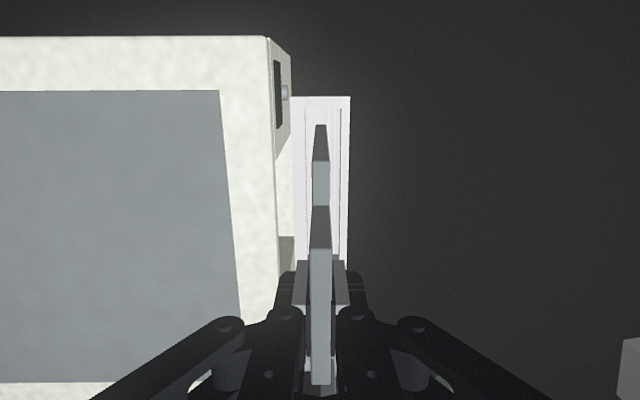

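View pics/s9.png

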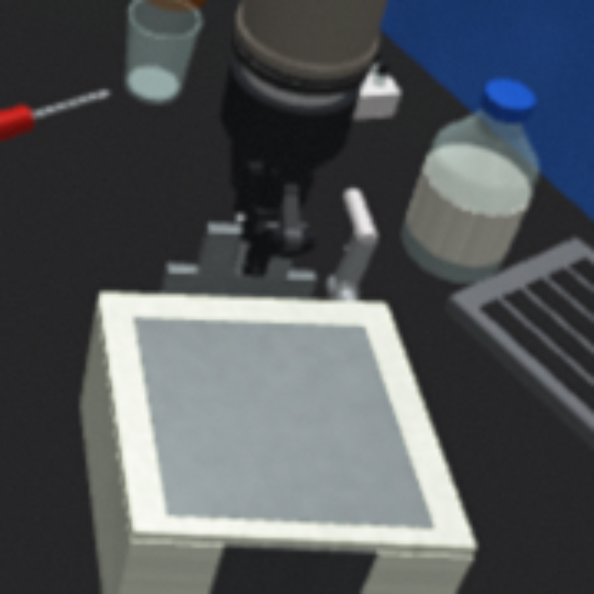

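```bash
python3 - <<'E'
from h import *
D=np.load('w9.npz'); p=D['p'];W=pts(D['d'],D['k'],D['R'],D['t'])
cv2.imwrite('pics/w9c.png',cv2.resize(p[85:215,270:370],None,fx=4.5,fy=4.5,interpolation=cv2.INTER_CUBIC)[...,::-1])
for u in (310,320,330):
  print(u,[(v,[round(float(x*1000),1) for x in bay(W[v,u])]) for v in range(94,215,6)])
for n in ['top']:
  p,d,k,R,t=cam(n); cv2.imwrite('pics/t9.png',cv2.resize(p[100:220,440:560],None,fx=5,fy=5,interpolation=cv2.INTER_CUBIC)[...,::-1])
E
```

```text
310 [(94, [-12.5, -68.8, 0.8]), (100, [-12.8, -65.3, 17.8]), (106, [-12.8, -61.4, 19.6]), (112, [-12.4, -56.3, 6.3]), (118, [-12.4, -52.0, 7.1]), (124, [-12.3, -47.6, 6.3]), (130, [-12.3, -43.2, 6.8]), (136, [-12.2, -38.7, 6.5]), (142, [-12.1, -34.1, 6.1]), (148, [-12.1, -29.8, 7.2]), (154, [-12.0, -24.9, 5.9]), (160, [-11.9, -20.4, 6.8]), (166, [-11.9, -15.7, 6.5]), (172, [-11.8, -10.7, 5.8]), (178, [-11.8, -6.3, 7.4]), (184, [-11.6, -1.0, 5.9]), (190, [-11.6, 3.5, 7.2]), (196, [-11.5, 8.8, 6.3]), (202, [-11.5, 13.7, 6.8]), (208, [-11.3, 19.4, 5.3]), (214, [-11.3, 24.0, 6.8])]
320 [(94, [-19.9, -68.7, 1.5]), (100, [-19.8, -65.3, 18.5]), (106, [-19.8, -61.3, 19.4]), (112, [-19.8, -56.3, 7.0]), (118, [-19.8, -51.9, 6.8]), (124, [-19.8, -47.7, 7.5]), (130, [-19.6, -47.4, 40.0]), (136, [-19.4, -46.8, 63.2]), (142, [-19.3, -46.4, 82.7]), (148, [-19.2, -46.2, 99.7]), (154, [-19.1, -45.9, 113.7]), (160, [-19.0, -45.7, 126.0]), (166, [-19.0, -43.4, 127.8]), (172, [-19.0, -40.8, 127.7]), (178, [-19.0, -38.1, 127.7]), (184, [-18.2, -77.5, 276.2]), (190, [-18.9, -32.8, 128.0]), (196, [-18.9, -30.2, 128.4]), (202, [-18.9, -27.1, 127.4]), (208, [-18.9, -25.5, 130.7]), (214, [-18.8, -25.4, 137.9])]
330 [(94, [-27.3, -68.7, 0.2]), (100, [-26.8, -65.2, 17.2]), (106, [-26.7, -61.3, 19.6]), (112, [-27.2, -56.2, 7.0]), (118, [-27.2, -51.8, 6.1]), (124, [-27.2, -47.5, 6.6]), (130, [-27.2, -43.1, 6.9]), (136, [-27.2, -38.8, 7.8]), (142, [-27.3, -34.0, 5.8]), (148, [-27.3, -29.5, 6.0]), (154, [-27.3, -24.9, 6.3]), (160, [-27.4, -20.3, 6.4]), (166, [-27.3, -15.8, 7.4]), (172, [-27.4, -10.8, 6.5]), (178, [-27.4, -6.2, 7.4]), (184, [-27.5, -0.9, 5.8]), (190, [-27.5, 3.7, 6.9]), (196, [-27.4, 8.3, 8.2]), (202, [-27.5, 13.9, 6.6]), (208, [-27.5, 18.9, 6.9]), (214, [-23.1, -24.5, 135.7])]
```

View pics/w9c.png

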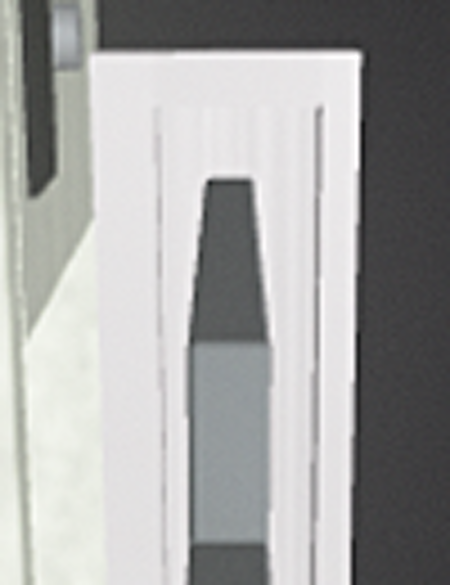

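View pics/t9.png

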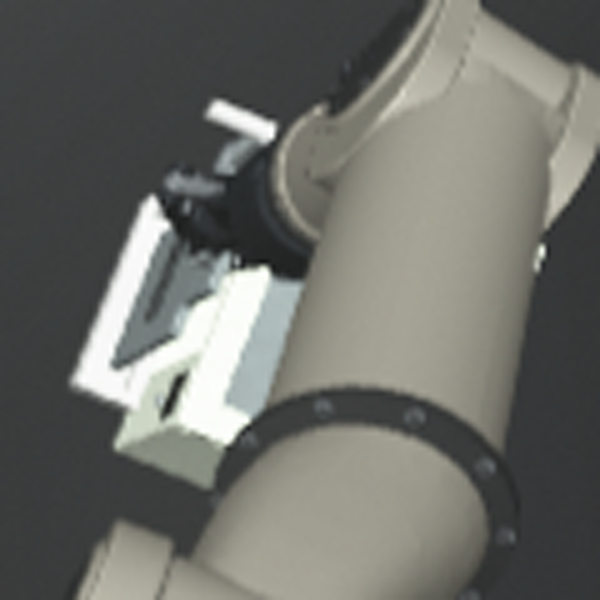

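The wrist crop shows the cover inside the channel: its -y edge is at y = -47.6 mm, so its centre is at +2.4, with bottom x = -19. The bottom is within about 2 to 3 mm of the floor. One gentle press down, then I open slightly so the cover rests in a loose cage.

drive_tool --pt "0 0 0.6" --pt "0 0 0.4" --pt "0 0 0.1" --pt "0 0 0" --pt "0 0 0" --pt "0 0 0" --pt "0 0 0" --pt "0 0 0" --spin '[0, 0, 0, 0, 0, 0, 0, 0]' --gripper '[-1, -1, -1, -0.78, -0.72, -0.68, -0.64, -0.6]'

```text
clock: 10.9
ee_pos: [0.5683, -0.2717, 0.1315]
eef_rot: [3.124, -0.009, 1.175]
ft_force: [0.4, -0.2, 0.1]
width: 0.0168
```

```bash
python3 - <<'E'
from h import *
status()
p,d,k,R,t=cam('wrist'); cv2.imwrite('pics/w10.png',p[...,::-1]); np.savez('w10.npz',p=p,d=d,k=k,R=R,t=t)
E
```

```text
tcp bay mm [-16.9  12.  131.5] bottom bay [-18.   11.6   8.5] yaw 67.32 toolz [ 0.019  0.001 -1.   ] F [ 0.4 -0.2  0.1] w 0.0168 t 10.9
```

View pics/w10.png

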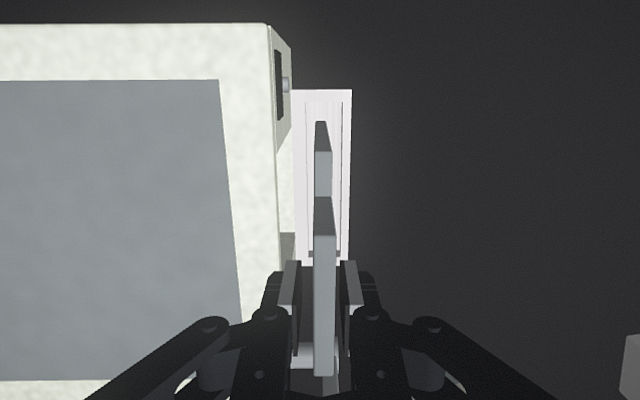

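drive_tool --pt "-0.3 -0.4 0" --pt "-0.4 -0.4 0" --pt "-0.4 -0.2 0" --pt "-0.4 0 0" --pt "-0.4 0 0" --pt "-0.4 0 0" --pt "-0.3 0 0" --pt "0 0 0" --spin '[0, 0, 0, 0, 0, 0, 0, 0]' --gripper '[-0.6, -0.6, -0.6, -0.6, -0.6, -0.6, -0.6, -0.6]'

```text
clock: 11.62
ee_pos: [0.5494, -0.2863, 0.1305]
eef_rot: [3.127, -0.019, 1.179]
ft_force: [0.4, -0.1, -0.6]
width: 0.0167
```

```bash
python3 - <<'E'
from h import *
status()
p,d,k,R,t=cam('wrist'); cv2.imwrite('pics/w11.png',p[...,::-1]); np.savez('w11.npz',p=p,d=d,k=k,R=R,t=t)
W=pts(d,k,R,t)
for u in (312,320):
  print(u,[(v,[round(float(x*1000),1) for x in bay(W[v,u])]) for v in range(88,215,8)])
E
```

```text
tcp bay mm [  3.8   0.  130.5] bottom bay [ 1.4 -0.7  7.5] yaw 67.57 toolz [ 0.02   0.012 -1.   ] F [ 0.4 -0.1 -0.6] w 0.0167 t 11.62
312 [(88, [6.0, -83.1, 125.8]), (96, [6.0, -80.1, 125.4]), (104, [6.1, -77.1, 125.8]), (112, [6.1, -73.8, 124.3]), (120, [6.1, -70.9, 126.8]), (128, [6.1, -67.6, 125.3]), (136, [6.2, -64.5, 126.1]), (144, [6.2, -61.3, 126.8]), (152, [6.2, -57.6, 124.4]), (160, [6.3, -54.4, 125.5]), (168, [6.3, -51.3, 127.0]), (176, [6.3, -47.4, 125.2]), (184, [6.4, -43.8, 125.3]), (192, [6.4, -40.3, 125.4]), (200, [6.4, -37.2, 127.1]), (208, [6.5, -33.0, 125.8])]
320 [(88, [2.9, -83.1, 125.5]), (96, [2.9, -80.1, 125.1]), (104, [2.9, -77.0, 125.0]), (112, [2.9, -74.0, 126.0]), (120, [2.9, -70.9, 126.3]), (128, [2.9, -67.6, 125.5]), (136, [2.9, -64.4, 125.8]), (144, [2.9, -61.0, 125.0]), (152, [2.9, -57.8, 125.7]), (160, [2.9, -54.2, 124.9]), (168, [2.9, -50.9, 125.5]), (176, [2.9, -47.4, 125.5]), (184, [2.9, -43.8, 125.4]), (192, [2.9, -40.4, 125.8]), (200, [2.9, -36.5, 125.2]), (208, [2.9, -32.7, 125.0])]
```

View pics/w11.png

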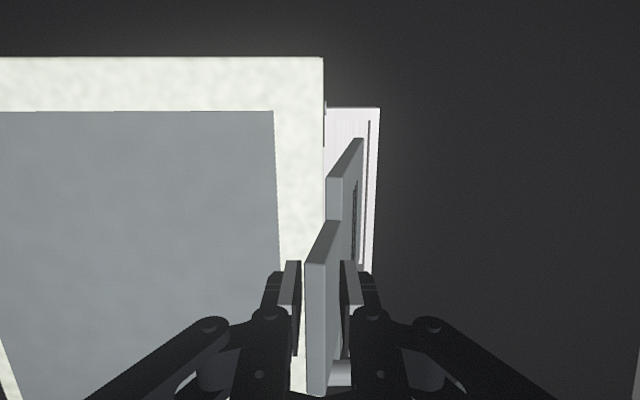

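The cover now leans on the frame edge, with its shoulder at wrist (335,190) against the roof edge at u = 324 and its tab between the open pads. I'll open wide and rise.

drive_tool --pt "0 0 -0.2" --pt "0 0 -0.2" --pt "0 0 -0.3" --pt "0 0 -1.5" --pt "0 0 -2.5" --pt "0 0 -2.5" --pt "0 0 -2.5" --pt "0 0 -1.5" --spin '[0, 0, 0, 0, 0, 0, 0, 0]' --gripper '[-0.3, -0.1, 0.1, 0.2, 0.2, 0.2, 0.2, 0.2]'

```text
clock: 12.33
ee_pos: [0.5426, -0.291, 0.2437]
eef_rot: [3.136, -0.013, 1.174]
ft_force: [-0.2, -0.5, -1.4]
width: 0.0515
```

```bash
python3 - <<'E'
from h import *
status()
p,d,k,R,t=cam('wrist'); cv2.imwrite('pics/w12.png',p[...,::-1]); np.savez('w12.npz',p=p,d=d,k=k,R=R,t=t)
W=pts(d,k,R,t); B=((W-O)@np.stack([BX,BY,[0,0,1]]).T)*1000
m=(B[...,2]>25)&(B[...,2]<175)&(B[...,0]>-40)&(B[...,0]<25)&(abs(B[...,1])<64)&(np.mgrid[0:400,0:640][0]<330)
for z in range(25,175,10):
    q=B[m&(B[...,2]>=z)&(B[...,2]<z+10)]
    if len(q)>10: print(z,len(q),np.percentile(q[:,0],[3,50,97]).round(1),np.percentile(q[:,1],[3,97]).round(1))
p,d,k,R,t=cam('side'); cv2.imwrite('pics/s12.png',cv2.resize(p[220:400,370:550],None,fx=3.3,fy=3.3)[...,::-1])
E
```

```text
tcp bay mm [ 10.6  -4.4 243.7] bottom bay [  9.   -6.2 120.7] yaw 67.28 toolz [ 0.011  0.01  -1.   ] F [-0.2 -0.5 -1.4] w 0.0515 t 12.33
25 108 [-28.7 -27.5 -23.3] [-46.   48.2]
35 122 [-26.5 -25.3 -20.1] [-46.1  49.7]
45 106 [-24.3 -23.3 -19.3] [-45.9  49.3]
55 130 [-22.3 -21.3 -15.7] [-46.1  48. ]
65 154 [-20.2 -19.2 -15.2] [-46.   48.3]
75 177 [-17.9 -16.7 -12.1] [-46.1  48.7]
85 180 [-15.6 -14.4  -8.8] [-46.1  47.3]
95 196 [-13.4 -12.3  -7.1] [-46.   49.8]
105 211 [-11.3 -10.1  -4.7] [-46.1  48.5]
115 1149 [-8.9 -0.1 20.8] [-60.7  53.9]
125 3580 [-5.2 15.2 24.5] [-61.  60.]
135 186 [-4.5 -3.3  2.7] [-26.2  30.4]
145 206 [-2.4 -1.2  5.1] [-26.2  30.3]
155 1095 [-0.2  4.9  9. ] [-25.9  31.4]
165 62 [1.6 2.9 7.8] [-20.7  29.1]
```

View pics/w12.png

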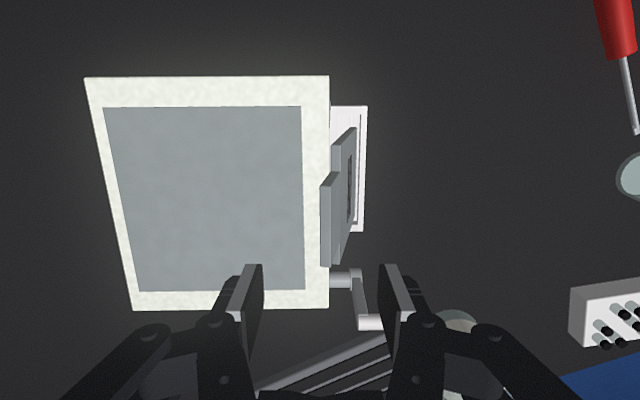

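View pics/s12.png

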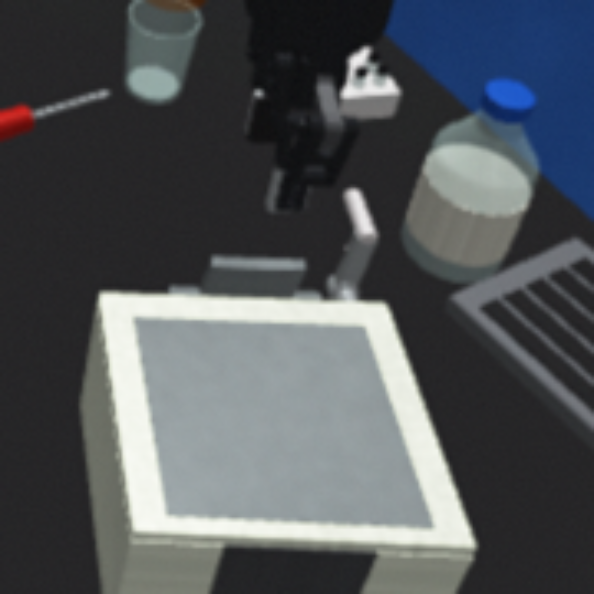

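The cover leans about 0.216 rad in the sill (bottom x = -29 mm in the bay, y about +2), both well inside limits. The other views agree. Now for the knob, at wrist (375,322).

```bash
python3 - <<'E'
from h import *
D=np.load('w12.npz');W=pts(D['d'],D['k'],D['R'],D['t']); B=((W-O)@np.stack([BX,BY,[0,0,1]]).T)*1000
m=(B[...,2]>95)&(B[...,2]<200)&(B[...,0]>-70)&(B[...,0]<-12)&(abs(B[...,1]-76)<60)
v,u=np.where(m); print(len(v))
for x in range(-66,-12,4):
    q=B[m&(B[...,0]>=x)&(B[...,0]<x+4)]
    if len(q)>3: print(x,len(q),np.percentile(q[:,1],[3,97]).round(1),np.percentile(q[:,2],[5,97]).round(1))
status()
E
```

```text
1132
-38 41 [74.4 82.7] [163.7 170. ]
-34 89 [74.1 84.8] [162.3 170.3]
-30 138 [66.9 84.4] [111.2 169.8]
-26 314 [66.8 82. ] [111.1 169.5]
-22 392 [67.  83.7] [112.5 169.3]
-18 86 [68.  81.6] [107.5 116.1]
-14 72 [17.8 79.6] [ 95.9 116.1]
tcp bay mm [ 10.8  -3.4 244.4] bottom bay [  9.2  -4.7 121.4] yaw 67.28 toolz [ 0.014  0.009 -1.   ] F [-0.3  0.3 -0.3] w 0.0509 t 12.43
```

drive_tool --pt "0.7 1.5 0" --pt "0.8 1.7 0" --pt "0.8 1.7 0.1" --pt "0.8 1.7 0.1" --pt "0.8 1.7 0.1" --pt "0.8 1.7 0.1" --pt "0.6 1.0 0" --pt "0 0 0" --spin '[0, 0, 0, 0, 0, 0, 0, 0]' --gripper '[-0.5, -1, -1, -1, -1, -1, -1, -1]' --squeeze 20

```text
clock: 13.1
ee_pos: [0.6661, -0.2871, 0.2369]
eef_rot: [3.138, -0.012, 1.169]
ft_force: [-0.1, 0.4, 0.1]
width: 0.0001
```

```bash
python3 - <<'E'
from h import *
status()
E
```

```text
tcp bay mm [-40.  108.2 236.9] bottom bay [-41.4 106.2 113.9] yaw 66.97 toolz [ 0.008  0.009 -1.   ] F [-0.1  0.4  0.1] w 0.0001 t 13.1
```

drive_tool --pt "0.4 0.4 1.0" --pt "0.4 0.2 1.5" --pt "0.1 0 1.5" --pt "0 0 1.5" --pt "0 0 1.5" --pt "0 0 1.2" --pt "0 0 0.5" --pt "0 0 0" --spin '[0, 0, 0, 0, 0, 0, 0, 0]' --gripper '[-1, -1, -1, -1, -1, -1, -1, -1]'

```text
clock: 13.77
ee_pos: [0.669, -0.2795, 0.1358]
eef_rot: [-3.135, -0.009, 1.165]
ft_force: [-0.6, -0.3, 0.2]
width: -0.0002
```

```bash
python3 - <<'E'
from h import *
status()
p,d,k,R,t=cam('side'); cv2.imwrite('pics/s13.png',cv2.resize(p[220:400,370:550],None,fx=3.3,fy=3.3)[...,::-1])
E
```

```text
tcp bay mm [-48.1 108.  135.8] bottom bay [-49.4 104.7  12.9] yaw 66.77 toolz [-0.003  0.011 -1.   ] F [-0.6 -0.3  0.2] w -0.0002 t 13.77
```

View pics/s13.png

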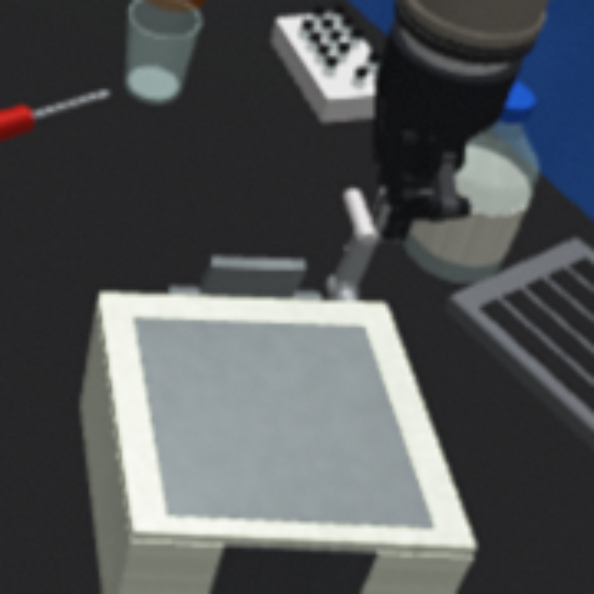

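drive_tool --pt "0 -0.8 -0.3" --pt "0 -1.0 -0.2" --pt "0 -1.0 0" --pt "0 -1.0 0" --pt "0 -1.0 0" --pt "0 -1.0 0" --pt "0 -0.5 0" --pt "0 0 0" --spin '[0, 0, 0, 0, 0, 0, 0, 0]' --gripper '[-1, -1, -1, -1, -1, -1, -1, -1]'

```text
clock: 14.48
ee_pos: [0.6125, -0.2565, 0.1511]
eef_rot: [3.128, -0.011, 1.164]
ft_force: [0.3, 0.4, 0.3]
width: -0.0001
```

```bash
python3 - <<'E'
from h import *
status()
p,d,k,R,t=cam('side'); cv2.imwrite('pics/s14.png',cv2.resize(p[220:400,370:550],None,fx=3.3,fy=3.3)[...,::-1])
E
```

```text
tcp bay mm [-47.8  47.  151.1] bottom bay [-49.1  46.1  28.1] yaw 66.71 toolz [ 0.016  0.005 -1.   ] F [0.3 0.4 0.3] w -0.0001 t 14.48
```

View pics/s14.png

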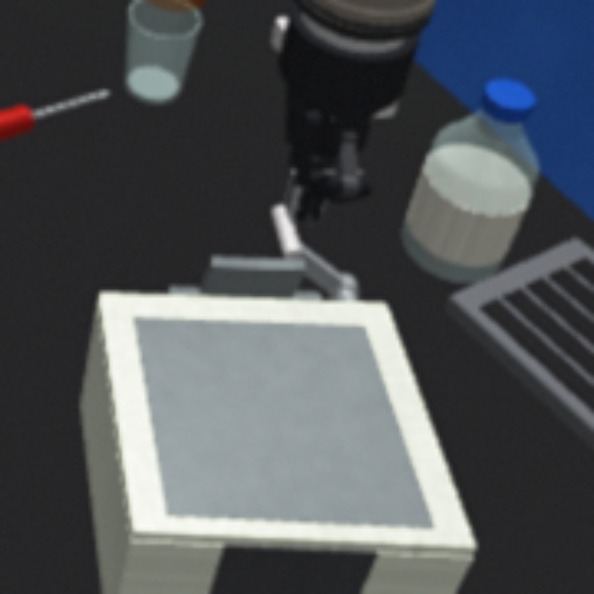

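The latch is now at roughly 0.9 rad, with the knob at side crop (285,225). I'll go up over the knob, then down onto it.

drive_tool --pt "0 0 -0.9" --pt "0 0 -0.9" --pt "0 -0.6 -0.4" --pt "0 -0.7 0" --pt "0 -0.7 0" --pt "0 -0.4 0" --pt "0 0 0" --pt "0 0 0" --spin '[0, 0, 0, 0, 0, 0, 0, 0]' --gripper '[-1, -1, -1, -1, -1, -1, -1, -1]'

```text
clock: 15.2
ee_pos: [0.5889, -0.2472, 0.1768]
eef_rot: [3.126, -0.011, 1.164]
ft_force: [0.5, -0.5, -0.2]
width: 0.0002
```

```bash
python3 - <<'E'
from h import *
status()
p,d,k,R,t=cam('wrist'); cv2.imwrite('pics/w15.png',p[...,::-1])
W=pts(d,k,R,t); B=((W-O)@np.stack([BX,BY,[0,0,1]]).T)*1000
m=(B[...,2]>112)&(B[...,2]<160)&(B[...,0]>-70)&(B[...,0]<-19)&(B[...,1]<70)&(B[...,1]>0)
for x in range(-66,-18,4):
    q=B[m&(B[...,0]>=x)&(B[...,0]<x+4)]
    if len(q)>3: print(x,len(q),np.percentile(q[:,1],[3,97]).round(1),np.percentile(q[:,2],[5,97]).round(1))
E
```

```text
tcp bay mm [-47.4  21.7 176.8] bottom bay [-48.8  21.1  53.8] yaw 66.68 toolz [ 0.018  0.004 -1.   ] F [ 0.5 -0.5 -0.2] w 0.0002 t 15.2
-62 10 [29.4 32.7] [145.  149.5]
-58 30 [29.1 32.4] [143.1 150.9]
-54 8 [29.2 29.7] [143.9 144.9]
-50 7 [28.9 29.9] [143.4 145.2]
-46 7 [29.2 30.1] [142.8 144.4]
-42 53 [29.  32.4] [143.6 151.1]
-38 84 [29.2 32.7] [143.4 150.4]
-34 118 [29.  35.6] [143.3 151.7]
-30 231 [29.3 59. ] [128.5 151.3]
-26 292 [29.2 65.9] [128.5 151.2]
-22 219 [29.5 67.1] [128.1 151.4]
```

View pics/w15.png

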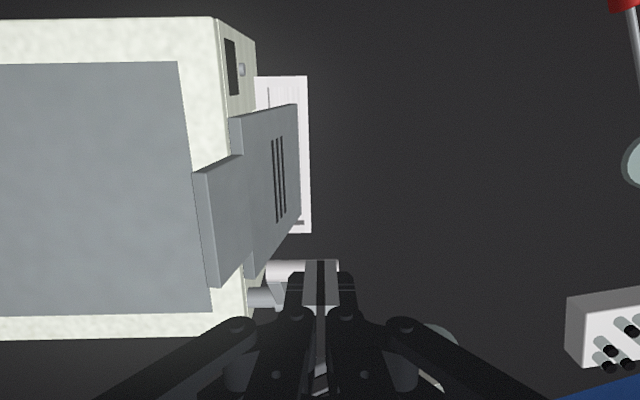

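drive_tool --pt "0 0.7 0.6" --pt "0 0.2 1.0" --pt "0 -0.1 1.0" --pt "0 -0.2 1.0" --pt "0 -0.3 1.0" --pt "0 -0.3 0.9" --pt "0 -0.2 0.7" --pt "0 0 0.3" --spin '[0, 0, 0, 0, 0, 0, 0, 0]' --gripper '[-1, -1, -1, -1, -1, -1, -1, -1]'

```text
clock: 15.92
ee_pos: [0.591, -0.2472, 0.1104]
eef_rot: [3.124, -0.013, 1.163]
ft_force: [-18.6, 10.7, 53.3]
width: 0.0002
```

```bash
python3 - <<'E'
from h import *
status()
p,d,k,R,t=cam('wrist'); cv2.imwrite('pics/w16.png',p[...,::-1])
E
```

```text
tcp bay mm [-48.3  23.6 110.4] bottom bay [-49.9  23.3 -12.6] yaw 66.66 toolz [ 0.022  0.005 -1.   ] F [-18.6  10.7  53.3] w 0.0002 t 15.92
```

View pics/w16.png

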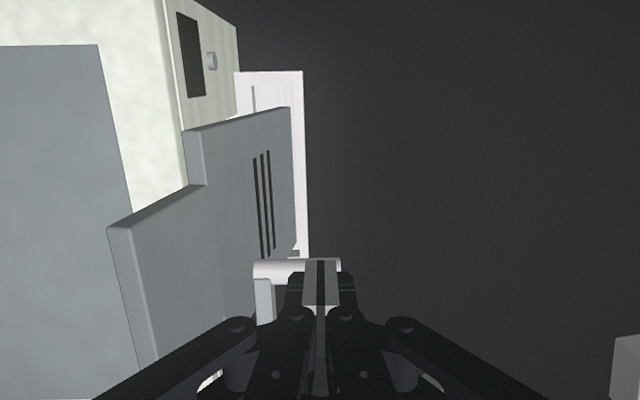

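Stop reached, since the force rose to 53 N under the fingertips. I'll retreat straight up.

drive_tool --pt "0 0 -0.8" --pt "0 0 -1.5" --pt "0 0 -2" --pt "0.2 0 -2.5" --pt "0.5 0 -2.5" --pt "1.0 0 -2.5" --pt "1.0 0 -2" --pt "0 0 0" --spin '[0, 0, 0, 0, 0, 0, 0, 0]' --gripper '[-1, -1, -1, -1, -1, -1, -1, -1]'

```text
clock: 16.63
ee_pos: [0.5973, -0.223, 0.2513]
eef_rot: [3.124, -0.014, 1.16]
ft_force: [0.9, -0.4, 0.3]
width: -0.0002
```

```bash
python3 - <<'E'
from h import *
status()
p,d,k,R,t=cam('wrist'); cv2.imwrite('pics/w17.png',p[...,::-1]); 
W=pts(d,k,R,t); B=((W-O)@np.stack([BX,BY,[0,0,1]]).T)*1000
m=(B[...,2]>85)&(B[...,2]<160)&(B[...,0]>-60)&(B[...,0]<-19)&(B[...,1]<85)&(B[...,1]>-5)
print('latch arm: y,z tops')
for y in range(0,84,8):
    q=B[m&(B[...,1]>=y)&(B[...,1]<y+8)]
    if len(q)>3: print(y,len(q),np.percentile(q[:,2],[5,95]).round(1))
m=(abs(B[...,1])<64)&(B[...,0]>-40)&(B[...,0]<3)
for z in list(range(25,105,20))+[140,150]:
    q=B[m&(B[...,2]>=z)&(B[...,2]<z+10)]
    if len(q)>10: print(z,len(q),np.percentile(q[:,0],[10,50]).round(1),np.percentile(q[:,1],[3,97]).round(1))
p,d,k,R,t=cam('side'); cv2.imwrite('pics/s17.png',p[...,::-1])
E
```

```text
tcp bay mm [-73.   20.2 251.3] bottom bay [-74.7  19.9 128.3] yaw 66.48 toolz [ 0.022  0.006 -1.   ] F [ 0.9 -0.4  0.3] w -0.0002 t 16.63
latch arm: y,z tops
8 62 [108.2 112.5]
16 512 [110.7 115.5]
24 185 [110.3 116.2]
32 105 [106.9 116.4]
40 105 [106.9 116.7]
48 98 [105.  116.6]
56 98 [106.4 116.5]
64 118 [105.  117.6]
72 111 [104.4 119.4]
80 43 [100.5 117.5]
25 337 [-28.5 -27.4] [-59.3  34.4]
45 379 [-24.1 -23.1] [-59.9  49. ]
65 413 [-19.9 -18.8] [-60.4  23.7]
85 517 [-15.3 -14.2] [-60.8  41.7]
140 575 [-3.5 -2.5] [-25.9  31.1]
150 629 [-1.3 -0.4] [-25.5  31.3]
```

View pics/w17.png

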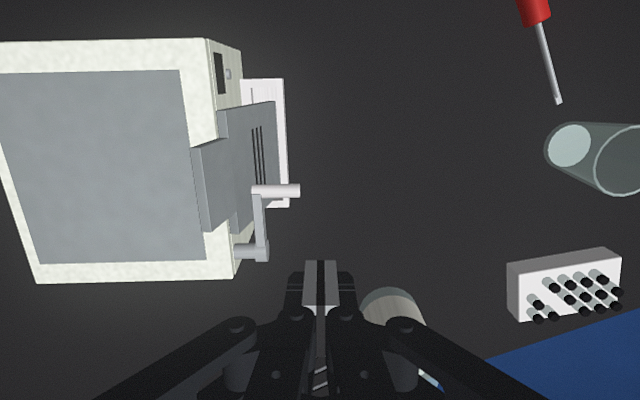

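View pics/s17.png

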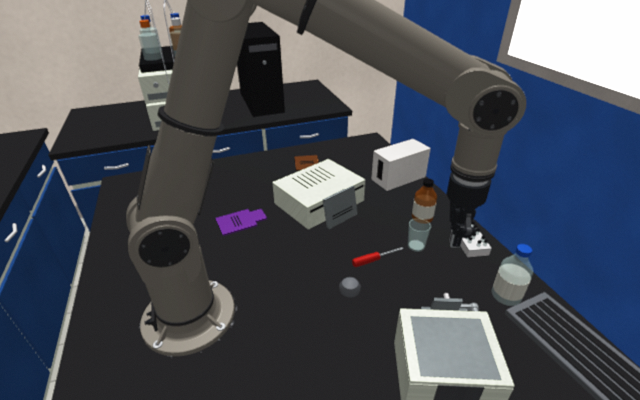

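Latch level (knob at wrist (275,190)), cover leaning with its lower front at the same place as before, panels at side (340,207), bystanders unmoved, gripper clear. I'm handing in.

```bash
python3 - <<'E'
from h import *
print(ticket.job_done())
E
```

```text
the job is handed in; nothing more can be done
None
```

I drew out the grey tabbed cover (the front panel of the stack), stood it in the bay's sill and let go. I then swung the latch down to its stop and handed in at about 16.7 s; the hand-in gave no verdict.

**Last checks:**
- **Cover:** it leans back about 0.22 rad. Its bottom is about 6 mm in front of the sill's middle and about 2 to 3 mm to the +y side. Its position did not change when the latch was pushed down.
- **Latch:** the arm is level, with the top of the knob 115 mm above the bench, so it is at or very near 1.57 rad.
- **Other objects:** the two plain panels still lean on the module, and the beaker, screwdriver and mouse look where they were. I checked these by eye in the side view and did not measure them.
- **Gripper:** it was up and clear of everything.

**Disagreements and problems:**
- **Cover offset in the gripper:** the side view put it about 9 mm off centre, the wrist view about 2 mm. A later wrist view of the sill put it at about 5 mm, so I placed by that one.
- **Lowering:** very small moves were only partly carried out and the tool drifted a few millimetres sideways, so I released the cover within an estimated 2 to 3 mm of the floor. I did not see the bottom seat directly; its height is inferred from the lean.
- **Latch force:** when the latch reached its stop, the force on the tool rose to about 57 N under the closed fingertips. That is below the 120 N wrist limit. It is above the 40 N limit, which I took to cover only the arm and gripper body, not the fingertips.

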